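Show a pelleted sample tube to the inspection camera

ROBOT

A 7-joint arm with a two-finger parallel gripper is mounted at the origin on the work surface. World frame = base frame: x ahead of the robot, y to its left, z up, the work surface at z = 0. Lengths are in m, angles in rad, forces in N, time in s.
With the tool pointing down it reaches from about 0.4 to 0.85 m from the base axis. Payload 4.4 kg.
Tool frame: the origin (TCP) lies between the finger pads; the fingertips stand 19 mm ahead of it and the grasp point (between the pads) is the TCP; y points along the fingers, z is the direction in which the jaws open and shut, and the axes are right-handed (so a half turn about y gives the same grasp; the last joint's range is limited). The gripper opens to 94 mm and grips with 3 to 60 N. Pads are 16 mm wide; open, the fingers measure 119 mm over their backs; the gripper's body (75 mm by 177 mm) begins 78 mm behind the grasp point.
Start: joints at [1.211, 0.628, 0.038, 1.517, -0.027, 0.996, -0.02], TCP at [0.188, -0.622, 0.224] pointing down, gripper open.
Joint ranges: [-3.06, 3.06], [-0.37, 2.12], [-1.25, 1.32], [0.18, 2.47], [-1.1, 4.24], [0.23, 1.98], [-2.94, 2.94]. Speed limits (rad/s): [2.57, 2.57, 3.14, 3.14, 3.14, 3.14, 3.14].

INTERFACE

Orientations are given as a unit quaternion [x, y, z, w].
In Python, from bench import * gives the robot as it stands.
- The arm moves only by the tool play_rows, never from a script. Its argument "commands" is a list of rows, each an object with "dp": the shift along the tool's x, y, z in m, a list of three; "spin": the turn about the tool's y in degrees; "claw": the finger opening in m, from 0 to 0.094. In form: [{"dp": [dx, dy, dz], "spin": spin, "claw": claw}, ...]. A call has 1 to 5 rows; each row is the pose to reach, as a shift and turn from the pose commanded when the call began, along the tool's axes at that moment; what a row does not reach only later rows make up. A row lasts 1/12 s, in which the tool goes at most 41.7 mm and 7.16 degrees, less where a joint would pass 70% of its speed; a pose out of reach is approached as far as the arm can. A call with a gripper value outside its range is refused whole. The fingers move at their own pace and stop on an object; "grip_force" is the grip in N (left out, the last holds). Time passes only in rows, so rows that repeat a pose let the fingers close. It gives the time, the measured TCP pose, the force and the opening at its end, in the units of the state.
- observe(): the state, without advancing time (a new reading comes with each control period).
- snapshot(name): name is "side" or "top"; returns a dict with "frame" (400x640x3 uint8, red, green, blue), "camera_matrix" (3x3 intrinsics, pixels), "dist_coeffs" ([k1, k2, p1, p2, k3] as OpenCV has them; the pictures are not rectified), "world_from_camera" (4x4, takes a point from camera to world coordinates). Camera axes: x right, y down, z forward; pixel columns grow to the right and rows downward; lengths in m; the calibration is good to about 2 mm. A picture is of the moment at which its call begins. There is no depth.
- close_job(): hands the job in, once; it reports no verdict.
The state is a dict: "time_s": time; "qpos": joint angles; "joint_velocities": joint speeds; "tau": joint torques, N m; "tcp_pos": TCP position; "tcp_rot": TCP orientation; "contact_force": force on the tool from outside, world axes, zero at the start; "torque": the same for the moment, N m; "width": opening from 0.0 (shut) to 1.0 (fully open).
Only numpy, scipy, OpenCV 4.12 (cv2) and the standard library are available. Lean on these libraries where they do the work, as an engineer would, in place of code of your own. Each camera call takes 0.05 s, during which the arm holds its last target.

TASK

The rack is about to go back on the shaker: first lay the retaining bar over the row of white-capped tubes, down in the notches of both end posts of the rack, centred, and let go of it. Then draw the red-capped tube out of the rack and show its pellet to the inspection camera: its tip level with the middle of the lens and 60 mm straight in front of the glass, the tube leaning 30 degrees from upright with its tip swung towards the lens and its cap away from it, not leaning sideways. Finish while holding the tube still there in the air, touching neither camera nor rack, and leave the other tubes, the jars and the bottle where they are.

Things in the scene. Friction and masses are not known exactly. Their poses are not given: they have to be found in the camera images.
- bar: retaining bar: aluminium flat bar 270 mm long (along its y), 14 mm wide (x), 12 mm high, with a yellow grip block in the middle of its length, 44 mm long (y), 14 mm wide (x), whose top is 32 mm above the bar's underside; 120 to 195 g. Starts lying on the table. Origin: centre of the underside
- rack: fixed blue tube rack 150 (x) by 270 (y) by 60 mm high; six sockets 32 mm wide, 50 deep at x = -35 (front row, robot's side) and +35 (far row), y = -70, 0, 70. Two grey end posts at x = 35, y = -119 and 119, each 40 (x) by 20 mm (y) with an upward notch 20 mm wide in x, flared on top; notch floor 130 mm above the table, cheek tops 153. Origin: centre of underside
- bar_seat (a point): point on the rack midway between the two notch floors (rack x = +35 mm, y = 0, z = 130 mm), where the bar's origin belongs; axes as the rack's. Caps in the far row end 4 mm below it
- sample: the sample: clear 50 ml centrifuge tube with RED screw cap and orange solid pellet in its conical tip, 116 mm long, 29 mm diameter; cap 35 mm diameter from 96 to 116 mm above the tip; 40 to 85 g. Origin: the very tip; z runs up the axis to the cap (yaw is free). Starts upright in one of the three front sockets, tip 10 mm above the table
- sample_cap (a point): centre of the red cap, on the tube's axis, 106 mm above its tip
- tube_f1: clear 50 ml centrifuge tube with a blue screw cap and a white pellet: same size and frame as sample; in a front socket; leave it in its socket
- tube_f2: clear 50 ml centrifuge tube with a blue screw cap and a white pellet: same size and frame as sample; in another front socket; leave it in its socket
- tube_b1: clear 50 ml centrifuge tube with a white screw cap and a white pellet: same size and frame as sample; in the far row at y = +70 mm; leave it in its socket
- tube_b2: clear 50 ml centrifuge tube with a white screw cap and a white pellet: same size and frame as sample; in the far row at y = 0; leave it in its socket
- tube_b3: clear 50 ml centrifuge tube with a white screw cap and a white pellet: same size and frame as sample; in the far row at y = -70 mm; leave it in its socket
- cam_stand: fixed inspection camera stand: white base plate 120 by 120 by 12 mm, column 24 mm square, 300 mm high, 45 mm behind its middle (+x); grey camera head 75 by 60 by 54 mm looks level along the stand's -x, with a black lens 42 mm wide; its height differs from run to run (lens axis 170 to 220 mm above the table), stiffly held. Origin: centre of the base plate's underside
- lens (a point): centre of the lens glass (50 mm in front of the middle of the stand); x points from the glass back into the camera, z up
- view_point (a point): the point 60 mm straight in front of the glass, level with the lens, where the sample's tip is to be; axes as lens: +x towards the lens, z up
- jar_white: bystander: white jar with red lid, 60 mm wide, 100 mm high, loose; origin centre of the underside
- jar_blue: bystander: white jar with blue lid, 64 mm wide, 110 mm high, loose; origin centre of the underside
- amber: bystander: amber bottle with black cap, 60 mm wide, 140 mm high, loose; origin centre of the underside
Things that resemble listed ones, but are neither listed nor needed, are in the scene too. What is shaped like the sample but black or yellow is not meant.

How it is judged:
On the way, in this order (a step that is already met when the one before it is completed fails the run):
1. the retaining bar lies in both notches, let go, while the sample is still down in its socket (x of bar in the frame of bar_seat between -0.006 and 0.006 m and y of bar in the frame of bar_seat between -0.015 and 0.015 m and z of bar in the frame of bar_seat between -0.004 and 0.004 m and angle between the y axis of bar and the y axis of rack, either way round below 0.06 rad and angle between bar's own z axis and vertical below 0.06 rad and contact force between the fingers and bar below 0.1 N and height (world z) of sample below 0.03 m), for 0.2 s.
2. the sample is drawn clear of the rack, held by the gripper (height (world z) of sample above 0.07 m and contact force between the fingers and sample above 1 N), for 0.1 s.
At the end, for the whole second after the job is handed in: gripper holds the sample still, tip within 18 mm of the view point, 30 degrees from upright (give or take 9), cap away from the lens and within 32 mm sideways, free of rack, bar and camera; bar released in both notches (within 6 mm across, 15 mm along, 4 mm in height, 0.06 rad) (x of bar in the frame of bar_seat between -0.006 and 0.006 m and y of bar in the frame of bar_seat between -0.015 and 0.015 m and z of bar in the frame of bar_seat between -0.004 and 0.004 m and angle between the y axis of bar and the y axis of rack, either way round below 0.06 rad and angle between bar's own z axis and vertical below 0.06 rad and contact force between each of the fingers, sample and bar below 0.1 N and distance between sample and view_point below 0.018 m and angle between sample's own z axis and vertical between 0.364 and 0.684 rad and y of sample_cap in the frame of view_point between -0.032 and 0.032 m and x of sample_cap in the frame of view_point below -0.02 m and contact force between the fingers and sample above 1 N and linear speed of sample below 0.02 m/s and angular speed of sample below 0.15 rad/s and contact force between sample and rack below 0.1 N and contact force between sample and cam_stand below 0.1 N); the arm keeps its last pose, push and grip.
It fails at once if another tube is moved more than 25 mm or knocked over (distance of any of tube_f1, tube_f2, tube_b1, tube_b2, tube_b3 from where it was at the start of the episode above 0.025 m or angle between any of tube_f1, tube_f2, tube_b1, tube_b2, tube_b3's own z axis and vertical above 0.35 rad).
It fails at once if a jar or the bottle is shifted more than 30 mm or tipped over (distance of any of jar_white, jar_blue, amber from where it was at the start of the episode above 0.03 m or angle between any of jar_white, jar_blue, amber's own z axis and vertical above 0.5 rad).
It fails at once if the camera is pushed (more than 3 N) (contact force between cam_stand and anything else above 3 N).
It also fails if it takes over 54 s, if anything falls off the work surface, if the arm or the gripper's body presses on something with over 40 N, if the wrist force passes 120 N, or if a joint passes its speed limit or range.

## Working session

There is one attempt and no reset: what is moved stays moved. The work goes in short steps, Python scripts to look and compute and a tool call to move; the robot and the scene stay as the last step left them, time stands still between calls to the robot, and variables do not carry over. Pictures are saved under pics/ and viewed, and the job is handed in when it is done.

Besides the shell and the picture viewer there is one more tool, called in YAML: its name, and indented under it one key for each argument. play_rows: Moves the arm, as the interface text tells. Its arguments: {"type":"object","properties":{"commands":{"type":"array"},"grip_force":{"type":"number"}},"required":["commands"]}

```bash
ls; mkdir -p pics; python3 - <<'E'
from bench import *
import cv2,numpy as np
s=observe();print({k:np.round(v,3).tolist() for k,v in s.items()})
for n in("side","top"):
    d=snapshot(n);cv2.imwrite(f"pics/{n}0.png",cv2.cvtColor(d["frame"],cv2.COLOR_RGB2BGR))
    print(n,d["camera_matrix"],d["dist_coeffs"],np.round(d["world_from_camera"],4))
E
```

```text
pics
{'time_s': 0.0, 'qpos': [1.211, 0.629, 0.038, 1.518, -0.027, 0.996, -0.02], 'joint_velocities': [0.001, 0.001, -0.001, 0.001, -0.0, 0.0, -0.002], 'tau': [-0.0, -54.973, 1.144, -18.664, -0.052, 0.024, 0.0], 'tcp_pos': [0.188, -0.622, 0.224], 'tcp_rot': [-0.104, 0.7, -0.699, 0.103], 'contact_force': [-0.04, 0.354, -2.245], 'torque': [0.034, -0.001, -0.009], 'width': 0.998}
side [[452.9202046    0.         321.50395713]
 [  0.         452.9202046  200.86895235]
 [  0.           0.           1.        ]] [0.018481 0.       0.       0.       0.      ] [[-0.9667 -0.1465  0.2099  0.3082]
 [-0.255   0.4791 -0.8399  1.13  ]
 [ 0.0225 -0.8654 -0.5005  0.8313]
 [ 0.      0.      0.      1.    ]]
top [[457.36666021   0.         319.10828005]
 [  0.         457.36666021 201.09674177]
 [  0.           0.           1.        ]] [-0.03689708  0.          0.          0.          0.        ] [[ 1.6200e-02 -9.8220e-01  1.8720e-01  3.5020e-01]
 [-9.9990e-01 -1.6100e-02  1.7000e-03 -6.2600e-02]
 [ 1.3000e-03 -1.8720e-01 -9.8230e-01  1.3502e+00]
 [ 0.0000e+00  0.0000e+00  0.0000e+00  1.0000e+00]]
```

View pics/side0.png

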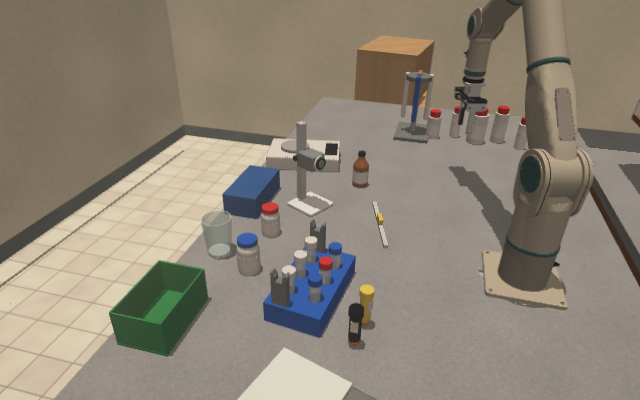

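View pics/top0.png

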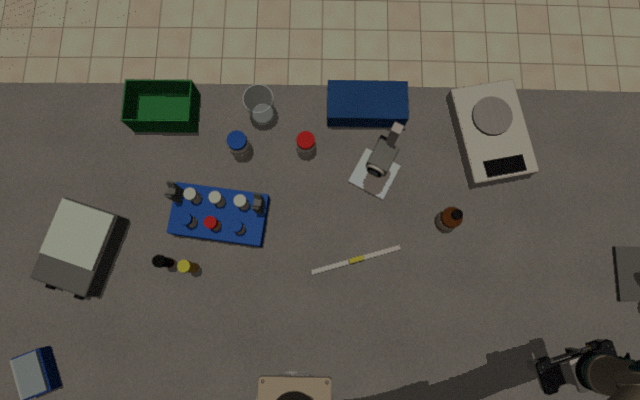

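```bash
cat > h.py <<'E'
import cv2,numpy as np
def cams():
    from bench import snapshot
    return {n:snapshot(n) for n in("side","top")}
def load():
    import pickle;return pickle.load(open("cams.pkl","rb"))
def proj(d,P):
    W=np.linalg.inv(d["world_from_camera"]);r,_=cv2.Rodrigues(W[:3,:3])
    return cv2.projectPoints(np.array(P,float).reshape(-1,3),r,W[:3,3],d["camera_matrix"],np.array(d["dist_coeffs"]))[0].reshape(-1,2)
def ray(d,p):
    u=cv2.undistortPoints(np.array(p,float).reshape(-1,1,2),d["camera_matrix"],np.array(d["dist_coeffs"])).reshape(-1,2)
    M=d["world_from_camera"];v=np.c_[u,np.ones(len(u))]@M[:3,:3].T
    return M[:3,3],v
def atz(d,p,z):
    o,v=ray(d,p);return o+v*((z-o[2])/v[:,2])[:,None]
def tri(C,ps,pt):
    o1,v1=ray(C["side"],ps);o2,v2=ray(C["top"],pt);out=[]
    for a,b in zip(v1,v2):
        t=np.linalg.lstsq(np.c_[a,-b],o2-o1,rcond=None)[0];p,q=o1+a*t[0],o2+b*t[1];out.append([*(p+q)/2,np.linalg.norm(p-q)])
    return np.array(out)
def crop(d,x0,y0,x1,y1,k,name,pts=None):
    im=cv2.cvtColor(d["frame"],cv2.COLOR_RGB2BGR)[y0:y1,x0:x1];im=cv2.resize(im,None,fx=k,fy=k,interpolation=cv2.INTER_CUBIC)
    im=cv2.convertScaleAbs(im,alpha=1.3,beta=15)
    if pts is not None:
        for p in pts: cv2.circle(im,(int((p[0]-x0+.5)*k),int((p[1]-y0+.5)*k)),2,(0,255,255),-1)
    for x in range(-(-x0//10)*10,x1,10): cv2.putText(im,str(x),(int((x-x0+.5)*k),8),0,.3,(0,255,0));cv2.line(im,(int((x-x0+.5)*k),10),(int((x-x0+.5)*k),16),(0,255,0))
    for y in range(-(-y0//10)*10,y1,10): cv2.putText(im,str(y),(0,int((y-y0+.5)*k)),0,.3,(0,255,0));cv2.line(im,(18,int((y-y0+.5)*k)),(24,int((y-y0+.5)*k)),(0,255,0))
    cv2.imwrite("pics/"+name,im)
E
python3 - <<'E'
from h import *
import pickle
C=cams();pickle.dump(C,open("cams.pkl","wb"))
crop(C["side"],255,215,375,335,5,"s_rack.png")
crop(C["top"],160,170,280,255,6,"t_rack.png")
crop(C["side"],280,115,400,255,4,"s_cam.png")
crop(C["top"],300,115,410,285,3.5,"t_cam.png")
E
```

```text
(no output)
```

View pics/s_rack.png

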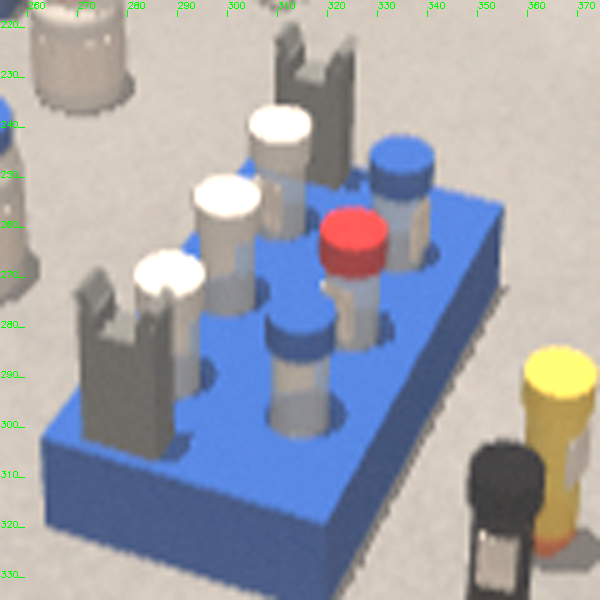

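View pics/t_rack.png

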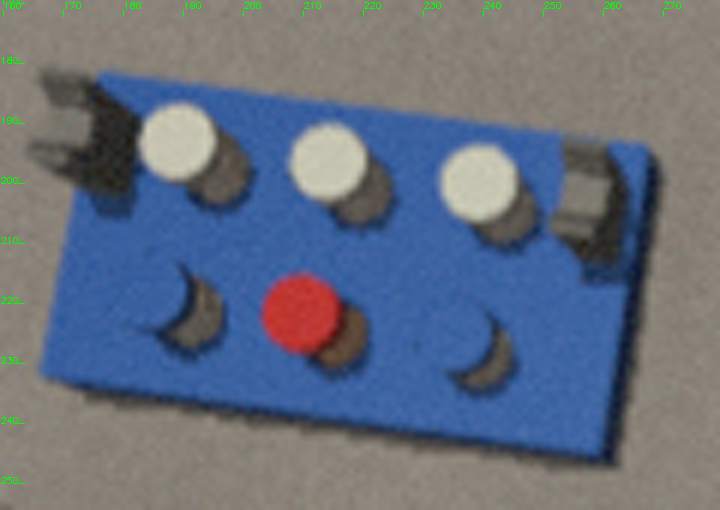

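View pics/s_cam.png

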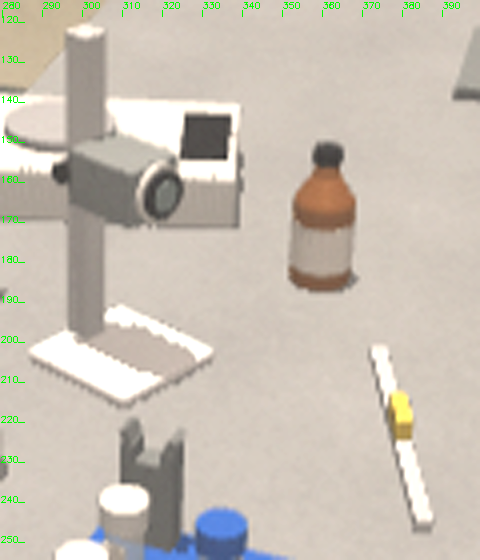

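View pics/t_cam.png

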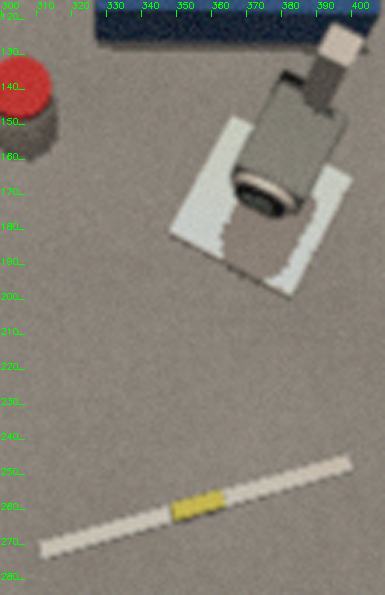

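```bash
cat > fit.py <<'E'
from h import *
from scipy.optimize import least_squares
C=load()
def px(l,k,x0,y0): return np.array(l,float)/k+[x0-.5,y0-.5]
def fitpose(P,obs,x0):
    # P: dict view->model pts, obs: dict view->px
    def T(v,p):
        c,s=np.cos(v[2]),np.sin(v[2]);p=np.array(p,float)
        return np.c_[v[0]+c*p[:,0]-s*p[:,1],v[1]+s*p[:,0]+c*p[:,1],p[:,2]]
    f=lambda v:np.concatenate([(proj(C[n],T(v,P[n]))-obs[n]).ravel() for n in P])
    r=least_squares(f,x0,x_scale=[.1,.1,1],loss="soft_l1",f_scale=1.);print(np.round(r.x,4),np.degrees(r.x[2]).round(2));print(np.round(r.fun if 0 else f(r.x).reshape(-1,2),1).tolist());return r.x
tp=px([(178,142),(328,162),(479,183),(301,313),(657,148),(43,375),(607,460),(100,72)],6,160,170)
tm=[(.035,.07,.126),(.035,0,.126),(.035,-.07,.126),(-.035,0,.126),(.075,-.135,.06),(-.075,.135,.06),(-.075,-.135,.06),(.075,.135,.06)]
sp=px([(170,273),(228,196),(281,124),(354,228),(503,206),(325,524),(43,437)],5,255,215)
sm=[(.035,.07,.126),(.035,0,.126),(.035,-.07,.126),(-.035,0,.126),(-.075,-.135,.06),(-.075,.135,.06),(.075,.135,.06)]
print("rack");R=fitpose({"side":sm,"top":tm},{"side":sp,"top":tp},[.4,.2,0.])
fitpose({"top":tm},{"top":tp},R);fitpose({"side":sm},{"side":sp},R)
print("red cap tri",tri(C,px([(354,228)],5,255,215),px([(301,313)],6,160,170)))
tb=px([(170,234),(292,297),(352,178),(236,116)],3.5,300,115);sb=px([(213,351),(124,405),(30,353),(120,305)],4,280,115)
print(atz(C["top"],tb,.012).round(3),atz(C["side"],sb,.012).round(3))
print("col top",atz(C["top"],px([(343,42)],3.5,300,115),.3),atz(C["side"],px([(85,33)],4,280,115),.3))
print("lens",tri(C,px([(163,192)],4,280,115),px([(262,202)],3.5,300,115)))
bt=px([(40,550),(351,462)],3.5,300,115);bs=px([(424,524),(378,349)],4,280,115)
print("bar",atz(C["top"],bt,.012).round(4),atz(C["side"],bs,.012).round(4))
print("blk",atz(C["top"],px([(198,503)],3.5,300,115),.032))
print("blk side",atz(C["side"],px([(400,398)],4,280,115),.032))
E
python3 fit.py
```

```text
rack
[ 0.5545  0.2297 -0.1186] -6.8
[[-0.6, -0.0], [-0.6, -0.3], [-0.7, -0.2], [-0.6, -0.2], [-0.5, -0.6], [-0.5, -0.1], [-1.0, -0.1], [0.3, 0.8], [0.4, 0.9], [0.4, 0.7], [0.3, 0.8], [-0.8, 0.3], [-0.3, 1.2], [-0.7, -0.0], [0.3, 0.8]]
[ 0.5565  0.2299 -0.1224] -7.01
[[0.3, 0.0], [0.4, 0.1], [0.4, 0.1], [0.2, 0.1], [-0.8, -0.1], [-0.4, 0.3], [-0.9, -0.6], [0.4, -0.0]]
[ 0.5527  0.2299 -0.1208] -6.92
[[0.0, 0.1], [0.0, -0.2], [-0.0, -0.0], [0.1, 0.0], [0.2, -0.4], [0.1, 0.1], [-0.5, 0.1]]
red cap tri [[0.52001066 0.23447859 0.12647621 0.00384434]]
[[ 0.667 -0.146  0.012]
 [ 0.614 -0.25   0.012]
 [ 0.719 -0.304  0.012]
 [ 0.774 -0.203  0.012]] [[ 0.61  -0.247  0.012]
 [ 0.662 -0.135  0.012]
 [ 0.766 -0.196  0.012]
 [ 0.714 -0.305  0.012]]
col top [[ 0.73710728 -0.24727062  0.3       ]] [[ 0.72946472 -0.24307024  0.3       ]]
lens [[ 0.65095407 -0.20474733  0.18319528  0.0028039 ]]
bar [[ 0.3969 -0.0399  0.012 ]
 [ 0.4738 -0.2986  0.012 ]] [[ 0.3911 -0.0353  0.012 ]
 [ 0.4682 -0.2941  0.012 ]]
blk [[ 0.43644319 -0.16893258  0.032     ]]
blk side [[ 0.43343881 -0.18279706  0.032     ]]
```

Candidates for the sample: the red cap in the rack's middle front socket (top 210,222 / side 325,260) is the one meant. The others are the red-lidded jar (top 306,140), the yellow and black tubes (top 184,266 and 163,261), and the red-topped items far back (side 435–525,120). The close crop confirms a clear tube with a red cap in the rack. The bar is the one with the yellow block (top 356,259).

```bash
cat > go.py <<'E'
# usage: go.py x y z jawyaw_deg
import sys,numpy as np
from bench import observe
from scipy.spatial.transform import Rotation as R
s=observe();r=R.from_quat(s["tcp_rot"]);M=r.as_matrix();p=np.array(s["tcp_pos"])
jaw=np.degrees(np.arctan2(M[1,2],M[0,2]))
print("t",round(s["time_s"],2),"p",p.round(4),"x",M[:,0].round(3),"y",M[:,1].round(3),"z",M[:,2].round(3),"jaw",round(jaw,2),"w",round(s["width"]*94,1),"F",np.round(s["contact_force"],1))
if len(sys.argv)>1:
    t=np.array(list(map(float,sys.argv[1:4])));print("dp mm",(M.T@(t-p)*1000).round(1))
    if len(sys.argv)>4:
        d=float(sys.argv[4])-jaw; d=(d+90)%180-90
        # sign: tool y down -> positive spin = negative yaw
        print("spin",round(-d,2),"q7",round(s["qpos"][6],2))
E
python3 go.py .4325 -.167 .1 16.55
```

```text
t 0.2 p [ 0.1882 -0.6218  0.2239] x [-0.957 -0.29  -0.   ] y [-0.     0.001 -1.   ] z [ 0.29  -0.957 -0.001] jaw -73.16 w 94.2 F [ 0.4  0.5 -0.3]
dp mm [-365.6  124.3 -364.4]
spin -89.71 q7 -0.02
```

play_rows:
  commands:
    - {"dp": [-40,0,-40],"spin": -7,"claw": 0.06}
  grip_force: 30

```text
time_s: 0.28
tcp_pos: [0.202, -0.5914, 0.2237]
tcp_rot: [0.145, -0.691, 0.694, -0.141]
contact_force: [-1.3, -0.8, 0.1]
width: 0.96
```

That row was in mm where the interface takes metres; the step limit held it to 34 mm. Using metres from here.

```bash
python3 go.py .4325 -.167 .15 16.55
```

```text
t 0.28 p [ 0.202  -0.5914  0.2237] x [-0.918 -0.396  0.006] y [-0.004 -0.006 -1.   ] z [ 0.396 -0.918  0.004] jaw -66.66 w 90.3 F [-1.3 -0.8  0.1]
dp mm [-380.2   70.2 -298.7]
spin -83.21 q7 0.03
```

play_rows:
  commands:
    - {"dp": [-0.03,0.0,-0.02],"spin": -7,"claw": 0.06}
    - {"dp": [-0.06,0.0,-0.045],"spin": -14,"claw": 0.06}
    - {"dp": [-0.09,0.0,-0.07],"spin": -21,"claw": 0.06}
    - {"dp": [-0.12,0.0,-0.095],"spin": -28,"claw": 0.06}
    - {"dp": [-0.15,0.0,-0.12],"spin": -35,"claw": 0.06}

```text
time_s: 0.7
tcp_pos: [0.2971, -0.4133, 0.2246]
tcp_rot: [0.349, -0.615, 0.615, -0.349]
contact_force: [1.1, -0.3, -0.5]
width: 0.647
```

```bash
python3 go.py .4325 -.167 .15 16.55
```

```text
t 0.7 p [ 0.2971 -0.4133  0.2246] x [-0.513 -0.859  0.   ] y [ 0. -0. -1.] z [ 0.859 -0.513  0.   ] jaw -30.83 w 60.8 F [ 1.1 -0.3 -0.5]
dp mm [-280.9   74.5  -10. ]
spin -47.38 q7 0.25
```

play_rows:
  commands:
    - {"dp": [-0.04,0.0,0.0],"spin": -7,"claw": 0.06}
    - {"dp": [-0.08,0.0,0.0],"spin": -14,"claw": 0.06}
    - {"dp": [-0.12,0.0,0.0],"spin": -21,"claw": 0.06}
    - {"dp": [-0.16,0.0,-0.005],"spin": -28,"claw": 0.06}
    - {"dp": [-0.2,0.02,-0.005],"spin": -35,"claw": 0.06}

```text
time_s: 1.12
tcp_pos: [0.3967, -0.2424, 0.2081]
tcp_rot: [-0.518, 0.479, -0.483, 0.518]
contact_force: [0.3, -1.0, -0.3]
width: 0.634
```

```bash
python3 go.py .4325 -.167 .10 16.55
```

```text
t 1.12 p [ 0.3967 -0.2424  0.2081] x [ 0.073 -0.997  0.003] y [ 0.005 -0.003 -1.   ] z [0.997 0.073 0.005] jaw 4.19 w 59.6 F [ 0.3 -1.  -0.3]
dp mm [-72.9 108.1  40.7]
spin -12.36 q7 0.33
```

play_rows:
  commands:
    - {"dp": [-0.036,0.03,0.02],"spin": -6,"claw": 0.06}
    - {"dp": [-0.073,0.06,0.041],"spin": -12.3,"claw": 0.06}
    - {"dp": [-0.073,0.09,0.041],"spin": -12.3,"claw": 0.06}
    - {"dp": [-0.073,0.108,0.041],"spin": -12.3,"claw": 0.06}
    - {"dp": [-0.073,0.108,0.041],"spin": -12.3,"claw": 0.06}

```text
time_s: 1.53
tcp_pos: [0.4284, -0.1658, 0.0946]
tcp_rot: [0.567, -0.426, 0.421, -0.565]
contact_force: [-0.5, -0.1, 0.3]
width: 0.636
```

```bash
python3 go.py .4325 -.167 .025 16.55; python3 - <<'E'
from h import *
C=cams()
crop(C["side"],320,150,420,260,5,"s1.png")
crop(C["top"],300,220,410,290,6,"t1.png")
E
```

```text
t 1.53 p [ 0.4284 -0.1658  0.0946] x [ 0.281 -0.96  -0.005] y [-0.007  0.003 -1.   ] z [ 0.96   0.281 -0.006] jaw 16.33 w 59.8 F [-0.5 -0.1  0.3]
dp mm [ 2.6 69.6  4. ]
spin -0.22 q7 0.19
```

View pics/s1.png

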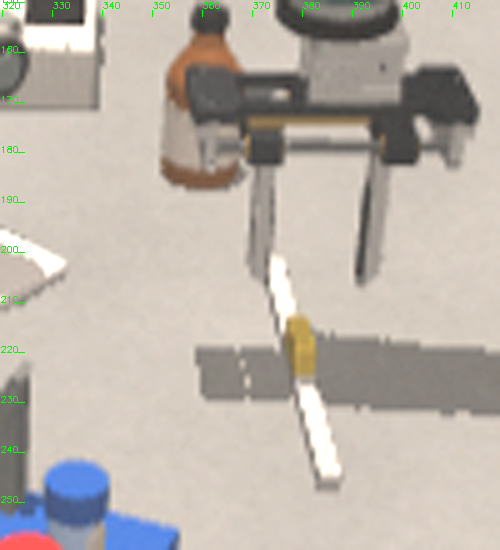

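View pics/t1.png

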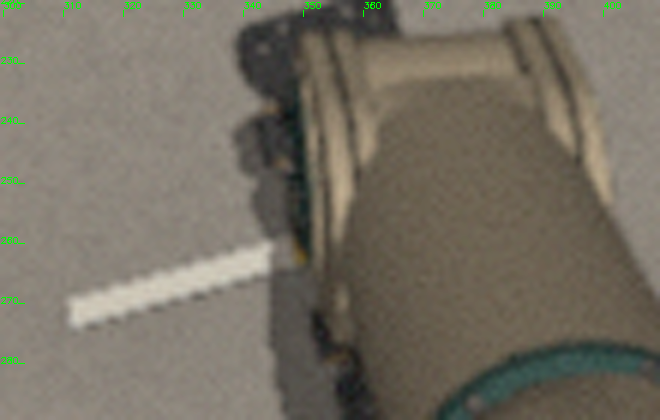

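The fingers (side 371,204 and 391,205) straddle the bar's block (side 380,218). Descending.

play_rows:
  commands:
    - {"dp": [0.001,0.03,0.003],"spin": 0,"claw": 0.06}
    - {"dp": [0.001,0.055,0.003],"spin": 0,"claw": 0.06}
    - {"dp": [0.001,0.07,0.003],"spin": 0,"claw": 0.05}
    - {"dp": [0.001,0.07,0.003],"spin": 0,"claw": 0.04}
    - {"dp": [0.001,0.07,0.003],"spin": 0,"claw": 0.03}

```text
time_s: 2.05
tcp_pos: [0.4341, -0.1693, 0.0289]
tcp_rot: [0.565, -0.425, 0.426, -0.565]
contact_force: [0.5, 0.2, 0.8]
width: 0.466
```

```bash
python3 go.py .4325 -.167 .025 16.55;  python3 - <<'E'
from h import *
C=cams()
crop(C["side"],320,150,420,260,5,"s2.png")
E
```

```text
t 2.05 p [ 0.4341 -0.1693  0.0289] x [ 0.276 -0.961  0.001] y [ 0.001 -0.001 -1.   ] z [0.961 0.276 0.001] jaw 16.05 w 43.8 F [0.5 0.2 0.8]
dp mm [-2.6  3.9 -1. ]
spin -0.5 q7 0.12
```

View pics/s2.png

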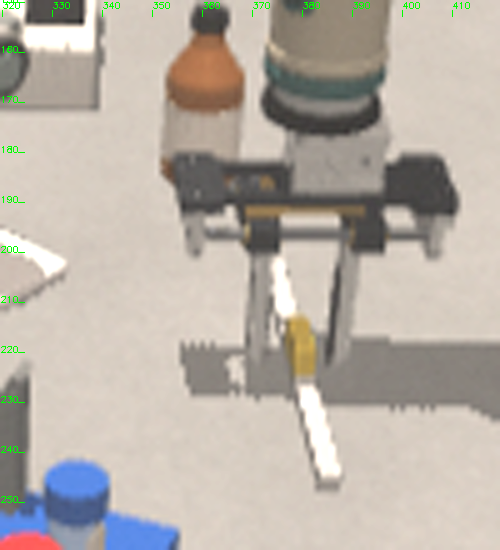

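play_rows:
  commands:
    - {"dp": [-0.001,0.002,-0.001],"spin": -0.4,"claw": 0.0}
    - {"dp": [-0.001,0.002,-0.001],"spin": -0.4,"claw": 0.0}
    - {"dp": [-0.001,0.002,-0.001],"spin": -0.4,"claw": 0.0}
    - {"dp": [-0.001,0.002,-0.001],"spin": -0.4,"claw": 0.0}
    - {"dp": [-0.001,0.002,-0.001],"spin": -0.4,"claw": 0.0}

```text
time_s: 2.57
tcp_pos: [0.4323, -0.1679, 0.0265]
tcp_rot: [0.567, -0.423, 0.423, -0.566]
contact_force: [-1.2, -0.7, 6.8]
width: 0.144
```

play_rows:
  commands:
    - {"dp": [0,0,0],"spin": 0,"claw": 0.0}
    - {"dp": [0,-0.01,0],"spin": 0,"claw": 0.0}
    - {"dp": [0,-0.03,0],"spin": 0,"claw": 0.0}
    - {"dp": [0,-0.05,0],"spin": 0,"claw": 0.0}
    - {"dp": [0,-0.05,0],"spin": 0,"claw": 0.0}

```text
time_s: 2.98
tcp_pos: [0.4341, -0.168, 0.0783]
tcp_rot: [-0.566, 0.421, -0.425, 0.567]
contact_force: [-0.1, 0.2, -2.0]
width: 0.151
```

```bash
python3 go.py .4325 -.167 .225 -6.95;  python3 - <<'E'
from h import *
C=cams()
crop(C["side"],320,150,420,260,5,"s3.png")
crop(C["top"],300,220,420,290,6,"t3.png")
E
```

```text
t 2.98 p [ 0.4341 -0.168   0.0783] x [ 0.284 -0.959  0.002] y [ 0.005 -0.001 -1.   ] z [0.959 0.284 0.004] jaw 16.52 w 14.2 F [-0.1  0.2 -2. ]
dp mm [  -1.  -146.7   -0.7]
spin 23.47 q7 0.16
```

View pics/s3.png

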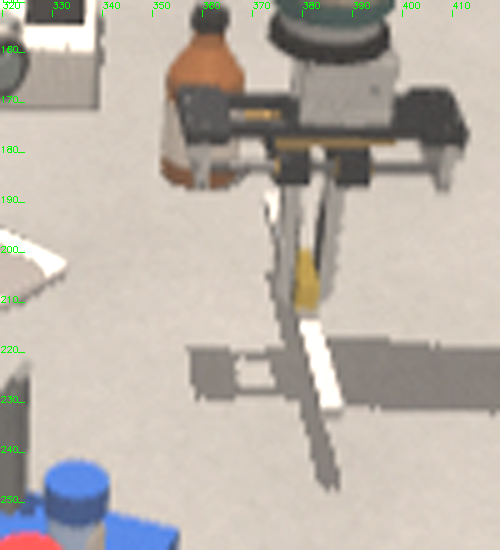

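View pics/t3.png

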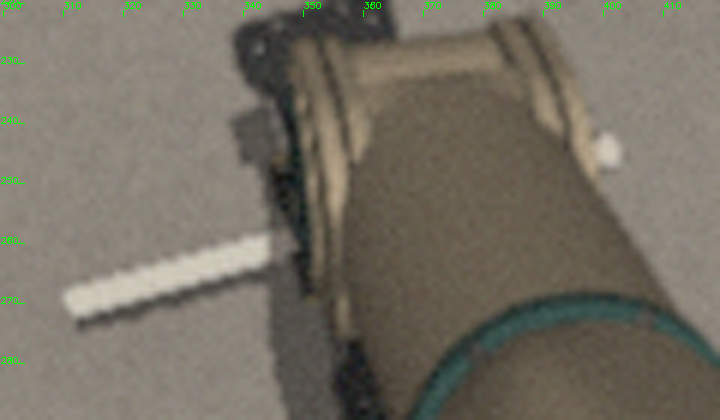

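play_rows:
  commands:
    - {"dp": [0,-0.03,0],"spin": 3,"claw": 0.0}
    - {"dp": [0,-0.06,0],"spin": 8,"claw": 0.0}
    - {"dp": [0,-0.09,0],"spin": 13,"claw": 0.0}
    - {"dp": [0,-0.12,0],"spin": 18,"claw": 0.0}
    - {"dp": [0,-0.147,0],"spin": 23.5,"claw": 0.0}

```text
time_s: 3.5
tcp_pos: [0.4318, -0.1673, 0.2233]
tcp_rot: [-0.468, 0.531, -0.53, 0.467]
contact_force: [0.4, -1.2, -2.6]
width: 0.141
```

```bash
python3 go.py .5893 .2256 .225 -6.95
```

```text
t 3.5 p [ 0.4318 -0.1673  0.2233] x [-0.126 -0.992 -0.001] y [-0.001  0.001 -1.   ] z [ 0.992 -0.126 -0.001] jaw -7.22 w 13.3 F [ 0.4 -1.2 -2.6]
dp mm [-409.6   -1.6  106.8]
spin -0.27 q7 -0.0
```

play_rows:
  commands:
    - {"dp": [-0.03,0,0.005],"spin": 0,"claw": 0.0}
    - {"dp": [-0.065,0,0.012],"spin": 0,"claw": 0.0}
    - {"dp": [-0.1,0,0.02],"spin": 0,"claw": 0.0}
    - {"dp": [-0.135,0,0.03],"spin": 0,"claw": 0.0}
    - {"dp": [-0.17,0,0.04],"spin": 0,"claw": 0.0}

```text
time_s: 3.92
tcp_pos: [0.4923, -0.0024, 0.2215]
tcp_rot: [-0.469, 0.53, -0.529, 0.468]
contact_force: [0.5, -0.2, -1.7]
width: 0.145
```

play_rows:
  commands:
    - {"dp": [-0.035,0,0.012],"spin": 0,"claw": 0.0}
    - {"dp": [-0.07,0,0.024],"spin": 0,"claw": 0.0}
    - {"dp": [-0.105,0,0.036],"spin": 0,"claw": 0.0}
    - {"dp": [-0.14,0,0.048],"spin": 0,"claw": 0.0}
    - {"dp": [-0.17,0,0.055],"spin": 0,"claw": 0.0}

```text
time_s: 4.33
tcp_pos: [0.5685, 0.1608, 0.2209]
tcp_rot: [-0.469, 0.53, -0.529, 0.468]
contact_force: [0.2, 0.2, -1.4]
width: 0.147
```

```bash
python3 go.py .5893 .2256 .205 -6.95
```

```text
t 4.33 p [0.5685 0.1608 0.2209] x [-0.12  -0.993  0.   ] y [-0.002 -0.    -1.   ] z [ 0.993 -0.12  -0.001] jaw -6.92 w 13.8 F [ 0.2  0.2 -1.4]
dp mm [-66.8  15.8  12.9]
spin 0.03 q7 -0.65
```

play_rows:
  commands:
    - {"dp": [-0.025,0,0.006],"spin": 0,"claw": 0.0}
    - {"dp": [-0.05,0,0.011],"spin": 0,"claw": 0.0}
    - {"dp": [-0.063,0.007,0.011],"spin": 0,"claw": 0.0}
    - {"dp": [-0.063,0.016,0.011],"spin": 0,"claw": 0.0}
    - {"dp": [-0.063,0.016,0.011],"spin": 0,"claw": 0.0}

```text
time_s: 4.75
tcp_pos: [0.5842, 0.2182, 0.2032]
tcp_rot: [-0.471, 0.53, -0.529, 0.467]
contact_force: [-0.3, -0.0, -2.5]
width: 0.15
```

```bash
python3 go.py .5893 .2256 .205 -6.95;  python3 - <<'E'
from h import *
import pickle
C=cams();pickle.dump(C,open("cams2.pkl","wb"))
crop(C["side"],245,180,365,300,5,"s4.png")
crop(C["top"],150,165,280,265,6,"t4.png")
E
```

```text
t 4.75 p [0.5842 0.2182 0.2032] x [-0.12  -0.993  0.004] y [-0.006 -0.004 -1.   ] z [ 0.993 -0.12  -0.005] jaw -6.9 w 14.1 F [-0.3 -0.  -2.5]
dp mm [-8.  -1.9  4.2]
spin 0.05 q7 -0.73
```

View pics/s4.png

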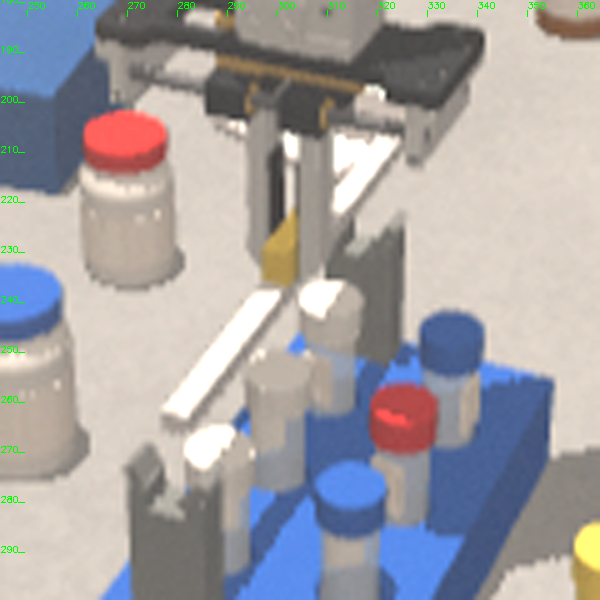

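View pics/t4.png

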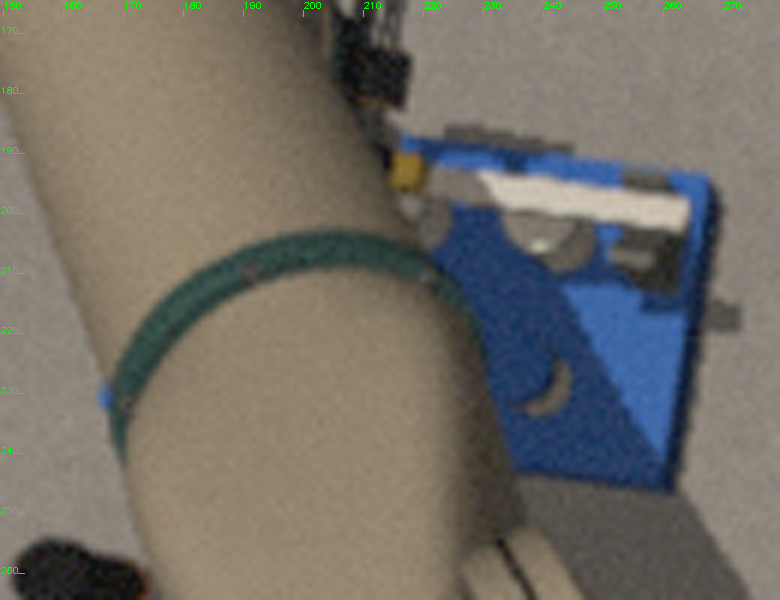

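```bash
cat > rel.py <<'E'
import pickle,sys
from h import *
fits={"top":(.5565,.2299,-.1224),"side":(.5527,.2299,-.1208)}
def rel(n,d,p,z):
    w=atz(d,[p],z)[0];x,y,t=fits[n];c,s=np.cos(t),np.sin(t);a=w[:2]-[x,y]
    print(n,"world",w.round(4),"rack mm",(1000*np.array([c*a[0]+s*a[1],-s*a[0]+c*a[1]])).round(1))
E
python3 - <<'E'
from rel import *
C=pickle.load(open("cams2.pkl","rb"))
for z in(.186,.189):
  rel("top",C["top"],(264.3,199.8),z);rel("side",C["side"],(279.9,261.9),z)
# expected px from TCP
for n in C: print(n,proj(C[n],[(.568,.0842,.189),(.6004,.3523,.189)]))
E
```

```text
top world [0.5732 0.0817 0.186 ] rack mm [  34.7 -145.1]
side world [0.5989 0.3464 0.186 ] rack mm [ 31.8 121.2]
top world [0.5726 0.0813 0.189 ] rack mm [  34.1 -145.5]
side world [0.5975 0.35   0.189 ] rack mm [ 30.  124.7]
side [[321.90044535 206.88336684]
 [278.38425869 262.2654811 ]]
top [[263.11564778 201.53714167]
 [161.11938794 187.68013402]]
```

play_rows:
  commands:
    - {"dp": [-0.005,0.003,0.002],"spin": 0,"claw": 0.0}
    - {"dp": [-0.0105,0.008,0.003],"spin": 0,"claw": 0.0}
    - {"dp": [-0.0105,0.014,0.003],"spin": 0,"claw": 0.0}
    - {"dp": [-0.0105,0.018,0.003],"spin": 0,"claw": 0.0}
    - {"dp": [-0.0105,0.018,0.003],"spin": 0,"claw": 0.0}

```text
time_s: 5.27
tcp_pos: [0.59, 0.229, 0.1876]
tcp_rot: [-0.469, 0.53, -0.529, 0.468]
contact_force: [-0.1, 0.6, -1.6]
width: 0.145
```

```bash
python3 go.py .5893 .2256 .185 -6.95;  python3 - <<'E'
from h import *
import pickle
C=cams();pickle.dump(C,open("cams2.pkl","wb"))
crop(C["side"],250,205,340,295,7,"s5.png")
crop(C["top"],210,175,280,225,9,"t5.png")
E
```

```text
t 5.27 p [0.59   0.229  0.1876] x [-0.121 -0.993  0.001] y [-0.002 -0.001 -1.   ] z [ 0.993 -0.121 -0.002] jaw -6.98 w 13.6 F [-0.1  0.6 -1.6]
dp mm [ 3.5  2.6 -0.3]
spin -0.03 q7 -0.75
```

View pics/s5.png

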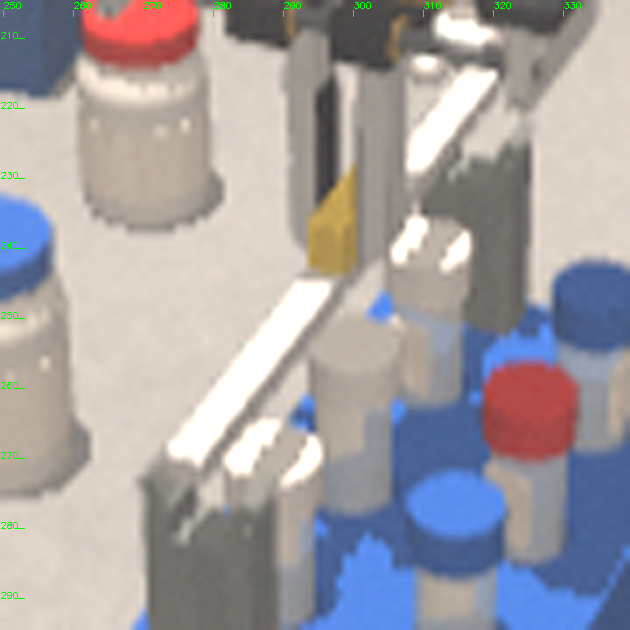

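View pics/t5.png

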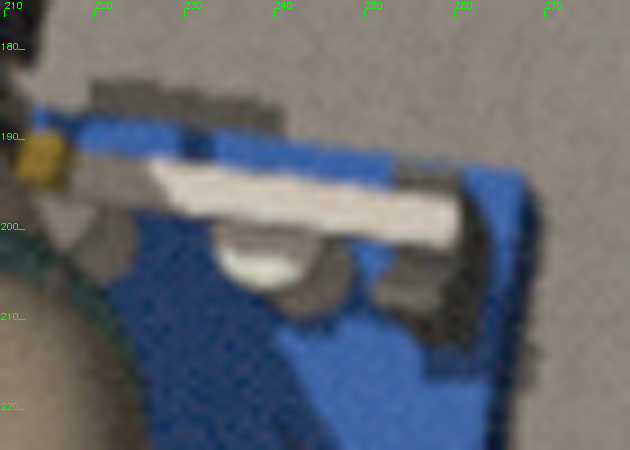

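```bash
python3 - <<'E'
from rel import *
C=pickle.load(open("cams2.pkl","rb"))
for z in(.171,.174):
  rel("top",C["top"],(260.6,199.1),z);rel("side",C["side"],(275.1,270.1),z)
for n in C:
  x,y,t=fits[n];c,s=np.cos(t),np.sin(t)
  Q=[(.035,-.135,.173),(.035,.135,.173),(.028,.135,.173),(.042,.135,.173)]
  print(n,proj(C[n],[(x+c*a-s*b,y+s*a+c*b,z) for a,b,z in Q]).round(1).tolist())
E
```

```text
top world [0.5778 0.0933 0.171 ] rack mm [  37.8 -132.9]
side world [0.6061 0.36   0.171 ] rack mm [ 37.3 135.6]
top world [0.5772 0.0929 0.174 ] rack mm [  37.3 -133.4]
side world [0.6047 0.3635 0.174 ] rack mm [ 35.5 138.9]
side [[320.0, 213.0], [276.1, 269.5], [278.9, 270.3], [273.4, 268.7]]
top [[261.1, 200.1], [160.6, 186.2], [160.1, 188.8], [161.2, 183.7]]
```

play_rows:
  commands:
    - {"dp": [0.001,0.004,-0.002],"spin": 0,"claw": 0.0}
    - {"dp": [0.001,0.009,-0.002],"spin": 0,"claw": 0.0}
    - {"dp": [0.001,0.014,-0.002],"spin": 0,"claw": 0.0}
    - {"dp": [0.001,0.018,-0.002],"spin": 0,"claw": 0.0}
    - {"dp": [0.001,0.02,-0.002],"spin": 0,"claw": 0.0}

```text
time_s: 5.78
tcp_pos: [0.5883, 0.2287, 0.1679]
tcp_rot: [-0.469, 0.53, -0.529, 0.468]
contact_force: [-0.9, 0.1, -2.1]
width: 0.152
```

```bash
python3 go.py .5893 .2256 .1565 -6.95;  python3 - <<'E'
from h import *
import pickle
C=cams();pickle.dump(C,open("cams2.pkl","wb"))
crop(C["side"],250,205,340,295,7,"s6.png")
crop(C["top"],210,175,280,225,9,"t6.png")
E
```

```text
t 5.78 p [0.5883 0.2287 0.1679] x [-0.121 -0.993  0.001] y [-0.001 -0.001 -1.   ] z [ 0.993 -0.121 -0.001] jaw -6.97 w 14.3 F [-0.9  0.1 -2.1]
dp mm [ 2.9 11.4  1.4]
spin -0.02 q7 -0.76
```

View pics/s6.png

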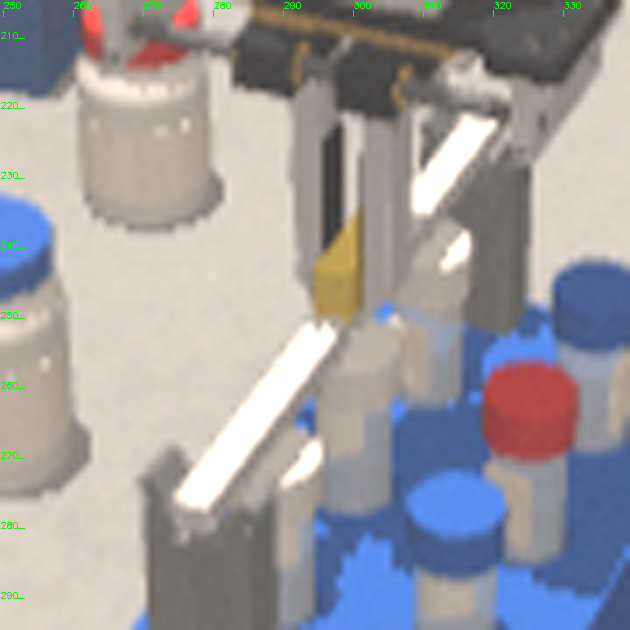

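View pics/t6.png

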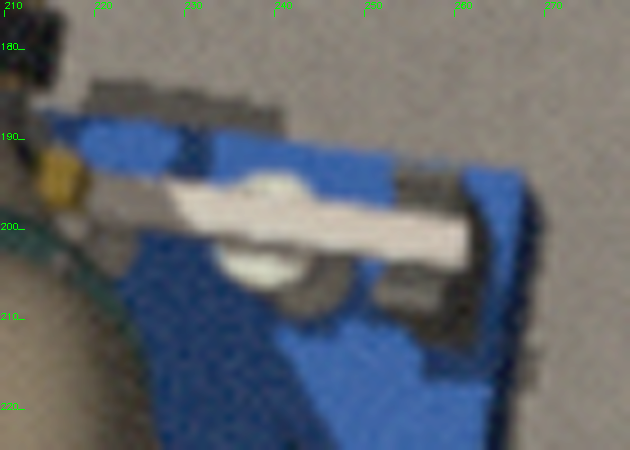

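Both ends sit between the cheeks (side 277,275; top 261,201). Lowering on.

play_rows:
  commands:
    - {"dp": [0,0.003,0],"spin": 0,"claw": 0.0}
    - {"dp": [0,0.006,0],"spin": 0,"claw": 0.0}
    - {"dp": [0,0.009,0],"spin": 0,"claw": 0.0}
    - {"dp": [0,0.011,0],"spin": 0,"claw": 0.0}
    - {"dp": [0,0.012,0],"spin": 0,"claw": 0.0}

```text
time_s: 6.3
tcp_pos: [0.5885, 0.2288, 0.1566]
tcp_rot: [-0.469, 0.53, -0.529, 0.468]
contact_force: [-3.1, -1.6, 5.3]
width: 0.147
```

```bash
python3 go.py .5893 .2256 .1565 -6.95;  python3 - <<'E'
from h import *
import pickle
C=cams();pickle.dump(C,open("cams2.pkl","wb"))
crop(C["side"],250,205,340,295,7,"s7.png")
crop(C["top"],210,175,280,225,9,"t7.png")
E
```

```text
t 6.3 p [0.5885 0.2288 0.1566] x [-0.121 -0.993  0.   ] y [-0. -0. -1.] z [ 0.993 -0.121 -0.   ] jaw -6.97 w 13.8 F [-3.1 -1.6  5.3]
dp mm [3.1 0.1 1.2]
spin -0.02 q7 -0.76
```

View pics/s7.png

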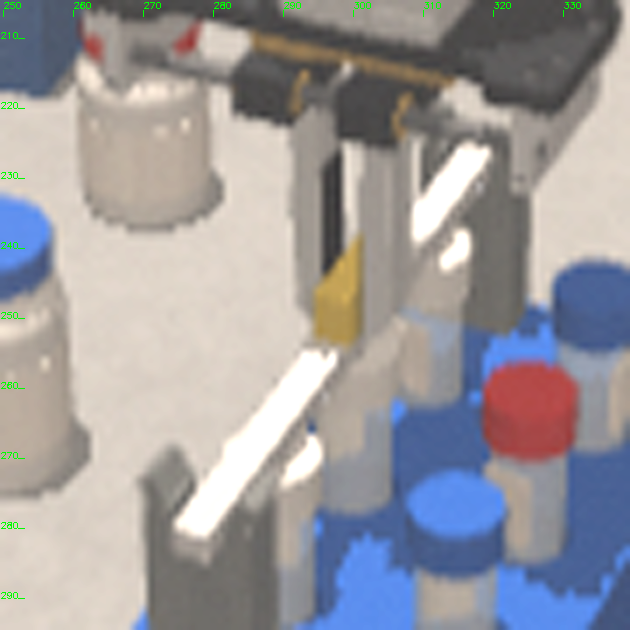

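View pics/t7.png

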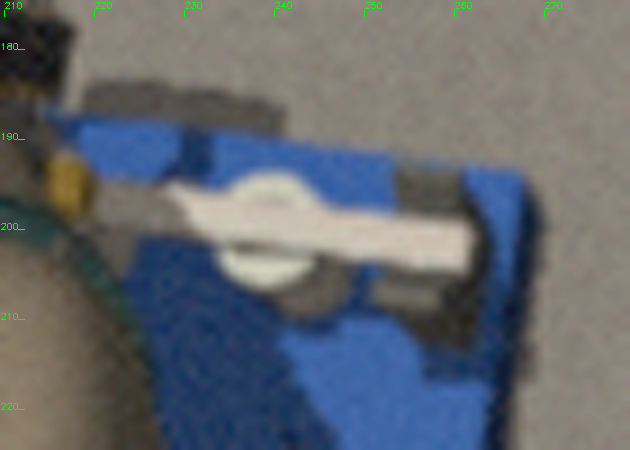

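```bash
python3 - <<'E'
from rel import *
C=pickle.load(open("cams2.pkl","rb"))
rel("top",C["top"],(261.8,202.2),.142);rel("side",C["side"],(277.4,280.4),.142)
E
```

```text
top world [0.5749 0.0936 0.142 ] rack mm [  34.9 -133. ]
side world [0.6012 0.3603 0.142 ] rack mm [ 32.4 135.3]
```

play_rows:
  commands:
    - {"dp": [0,0,0.001],"spin": 0,"claw": 0.018}
    - {"dp": [0,0,0.001],"spin": 0,"claw": 0.024}
    - {"dp": [0,0,0.001],"spin": 0,"claw": 0.03}
    - {"dp": [0,0,0.001],"spin": 0,"claw": 0.036}
    - {"dp": [0,0,0.001],"spin": 0,"claw": 0.036}

```text
time_s: 6.82
tcp_pos: [0.5898, 0.2289, 0.157]
tcp_rot: [0.469, -0.529, 0.53, -0.469]
contact_force: [0.5, 0.2, -0.5]
width: 0.379
```

play_rows:
  commands:
    - {"dp": [0,-0.01,0],"spin": 0,"claw": 0.036}
    - {"dp": [0,-0.03,0],"spin": 0,"claw": 0.036}
    - {"dp": [0,-0.06,0],"spin": 0,"claw": 0.036}
    - {"dp": [0,-0.08,0],"spin": 0,"claw": 0.036}
    - {"dp": [0,-0.08,0],"spin": 0,"claw": 0.036}

```text
time_s: 7.23
tcp_pos: [0.5923, 0.2305, 0.2425]
tcp_rot: [0.466, -0.529, 0.53, -0.472]
contact_force: [0.1, 0.2, 0.5]
width: 0.38
```

```bash
python3 go.py .5198 .234 .22 83.05;  python3 - <<'E'
from h import *
import pickle
C=cams();pickle.dump(C,open("cams2.pkl","wb"))
crop(C["side"],250,205,340,295,7,"s8.png")
crop(C["top"],210,175,280,225,9,"t8.png")
E
```

```text
t 7.23 p [0.5923 0.2305 0.2425] x [-0.121 -0.993 -0.005] y [ 0.008  0.004 -1.   ] z [ 0.993 -0.121  0.008] jaw -6.97 w 35.7 F [0.1 0.2 0.5]
dp mm [  5.4  21.9 -72.5]
spin 89.98 q7 -0.73
```

View pics/s8.png

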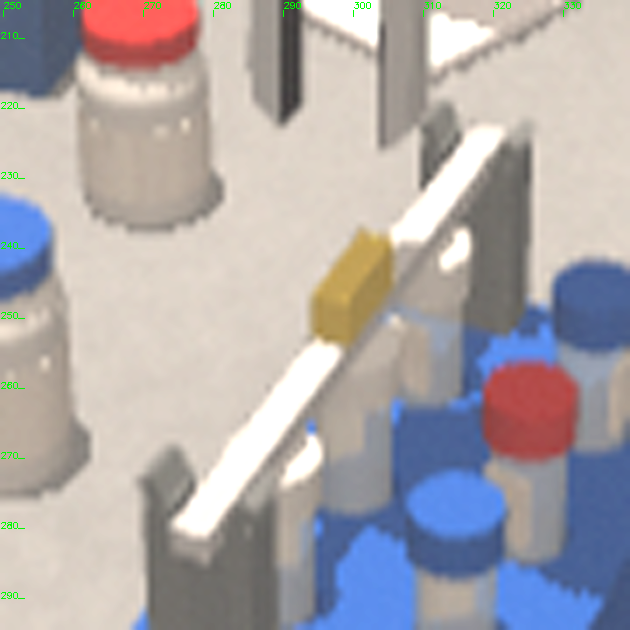

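View pics/t8.png

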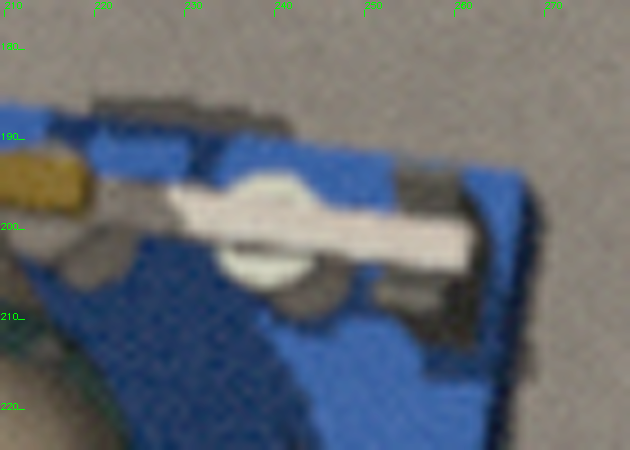

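play_rows:
  commands:
    - {"dp": [0.001,0,-0.015],"spin": -7,"claw": 0.055}
    - {"dp": [0.002,0,-0.03],"spin": -14,"claw": 0.055}
    - {"dp": [0.003,0,-0.045],"spin": -21,"claw": 0.055}
    - {"dp": [0.004,0,-0.06],"spin": -28,"claw": 0.055}
    - {"dp": [0.005,0,-0.0725],"spin": -35,"claw": 0.055}

```text
time_s: 7.75
tcp_pos: [0.5151, 0.2322, 0.2356]
tcp_rot: [0.608, -0.363, 0.361, -0.607]
contact_force: [0.0, 0.8, 0.2]
width: 0.588
```

play_rows:
  commands:
    - {"dp": [0,0,0],"spin": -7,"claw": 0.055}
    - {"dp": [0,0,0],"spin": -14,"claw": 0.055}
    - {"dp": [0,0,0],"spin": -21,"claw": 0.055}
    - {"dp": [0,0,0],"spin": -28,"claw": 0.055}
    - {"dp": [0,0,0],"spin": -35,"claw": 0.055}

```text
time_s: 8.17
tcp_pos: [0.5163, 0.2321, 0.2356]
tcp_rot: [0.689, -0.163, 0.162, -0.688]
contact_force: [-0.3, 0.7, 1.0]
width: 0.588
```

```bash
python3 go.py .5198 .234 .20 83.05; python3 -c "
from bench import *
print(observe()['qpos'])"
```

```text
t 8.17 p [0.5163 0.2321 0.2356] x [ 0.894 -0.448 -0.002] y [-0.002 -0.001 -1.   ] z [ 0.448  0.894 -0.002] jaw 63.39 w 55.2 F [-0.3  0.7  1. ]
dp mm [ 2.4 35.6  3.4]
spin -19.66 q7 0.23
[-0.03732535  0.57050599 -0.68013777  1.7282499   0.41642302  0.9947251
  0.23407164]
```

play_rows:
  commands:
    - {"dp": [0.002,0.01,0.003],"spin": -7,"claw": 0.055}
    - {"dp": [0.002,0.02,0.003],"spin": -14,"claw": 0.055}
    - {"dp": [0.002,0.036,0.003],"spin": -19.7,"claw": 0.055}
    - {"dp": [0.002,0.05,0.003],"spin": -19.7,"claw": 0.055}
    - {"dp": [0.002,0.05,0.003],"spin": -19.7,"claw": 0.055}

```text
time_s: 8.58
tcp_pos: [0.518, 0.2326, 0.1832]
tcp_rot: [0.707, -0.047, 0.043, -0.704]
contact_force: [-0.8, -0.7, -0.6]
width: 0.589
```

```bash
python3 go.py .5199 .234 .117 83.05;  python3 - <<'E'
from h import *
import pickle
C=cams();pickle.dump(C,open("cams2.pkl","wb"))
crop(C["side"],250,175,375,310,4.5,"s9.png")
crop(C["top"],160,165,280,255,6,"t9.png")
E
```

```text
t 8.58 p [0.518  0.2326 0.1832] x [ 0.992 -0.126 -0.006] y [-0.007 -0.003 -1.   ] z [ 0.126  0.992 -0.004] jaw 82.74 w 55.3 F [-0.8 -0.7 -0.6]
dp mm [ 2.1 66.2  1.9]
spin -0.31 q7 0.47
```

View pics/s9.png

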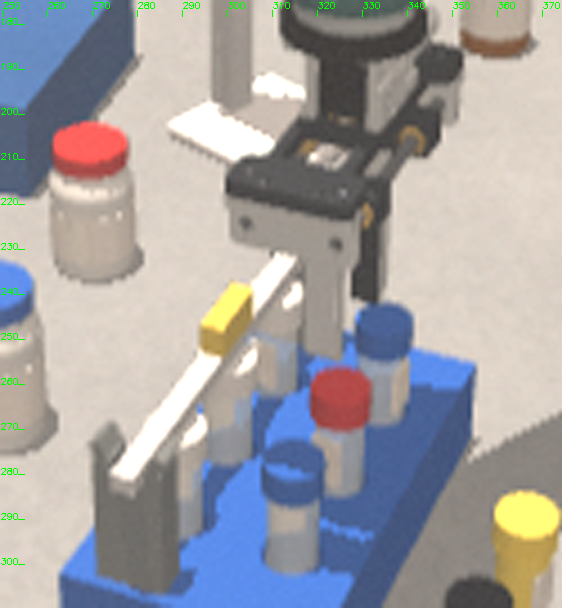

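View pics/t9.png

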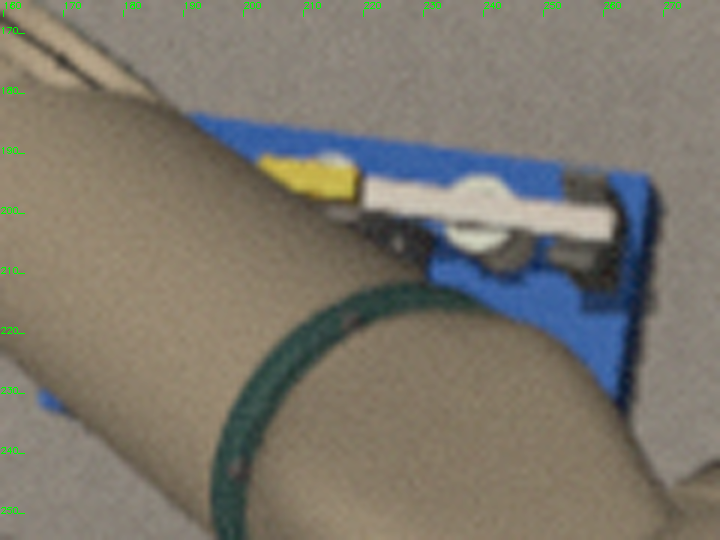

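play_rows:
  commands:
    - {"dp": [0.001,0.015,0.001],"spin": -0.3,"claw": 0.055}
    - {"dp": [0.001,0.035,0.001],"spin": -0.3,"claw": 0.055}
    - {"dp": [0.001,0.053,0.001],"spin": -0.3,"claw": 0.055}
    - {"dp": [0.001,0.065,0.001],"spin": -0.3,"claw": 0.055}
    - {"dp": [0.001,0.065,0.001],"spin": -0.3,"claw": 0.055}
  grip_force: 12

```text
time_s: 9.1
tcp_pos: [0.5204, 0.2345, 0.1202]
tcp_rot: [0.706, -0.044, 0.042, -0.705]
contact_force: [-0.3, -0.1, 0.3]
width: 0.585
```

```bash
python3 go.py .5199 .234 .117 83.05;  python3 - <<'E'
from h import *
import pickle
C=cams();pickle.dump(C,open("cams2.pkl","wb"))
crop(C["side"],250,175,375,310,4.5,"s10.png")
E
```

```text
t 9.1 p [0.5204 0.2345 0.1202] x [ 0.993 -0.121 -0.003] y [-0.003 -0.002 -1.   ] z [ 0.121  0.993 -0.002] jaw 83.03 w 55.0 F [-0.3 -0.1  0.3]
dp mm [-0.4  3.2 -0.6]
spin -0.02 q7 0.4
```

View pics/s10.png

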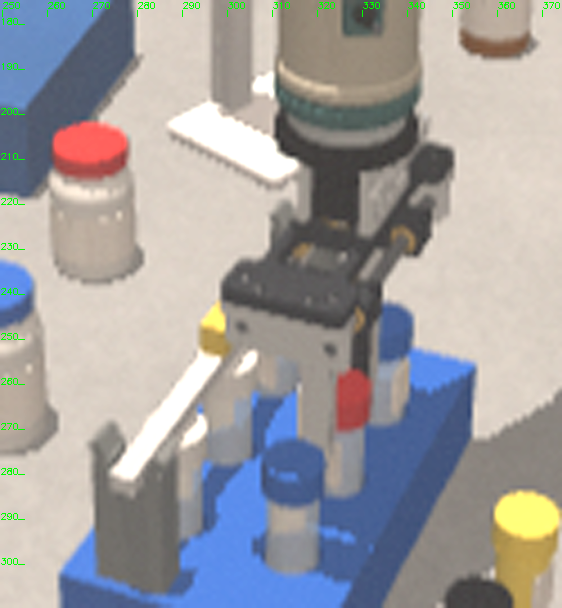

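play_rows:
  commands:
    - {"dp": [0,0.002,0],"spin": 0,"claw": 0.02}
    - {"dp": [0,0.002,0],"spin": 0,"claw": 0.02}
    - {"dp": [0,0.002,0],"spin": 0,"claw": 0.02}
    - {"dp": [0,0.002,0],"spin": 0,"claw": 0.02}
    - {"dp": [0,0.002,0],"spin": 0,"claw": 0.02}

```text
time_s: 9.62
tcp_pos: [0.5218, 0.2355, 0.1205]
tcp_rot: [-0.706, 0.043, -0.043, 0.706]
contact_force: [-0.3, 0.1, 2.0]
width: 0.368
```

```bash
python3 go.py .5199 .234 .117 83.05
```

```text
t 9.62 p [0.5218 0.2355 0.1205] x [ 0.993 -0.122  0.001] y [ 0.001  0.    -1.   ] z [0.122 0.993 0.001] jaw 83.02 w 34.6 F [-0.3  0.1  2. ]
dp mm [-1.7  3.5 -1.7]
spin -0.03 q7 0.4
```

play_rows:
  commands:
    - {"dp": [0,-0.008,0],"spin": 0,"claw": 0.02}
    - {"dp": [0,-0.016,0],"spin": 0,"claw": 0.02}
    - {"dp": [0,-0.025,0],"spin": 0,"claw": 0.02}
    - {"dp": [-0.006,-0.026,0],"spin": 0,"claw": 0.02}
    - {"dp": [-0.012,-0.026,0],"spin": 0,"claw": 0.02}

```text
time_s: 10.03
tcp_pos: [0.51, 0.2367, 0.1469]
tcp_rot: [-0.706, 0.043, -0.044, 0.706]
contact_force: [1.6, -0.6, -0.4]
width: 0.37
```

```bash
python3 go.py;  python3 - <<'E'
from h import *
import pickle
C=cams();pickle.dump(C,open("cams2.pkl","wb"))
crop(C["side"],250,175,375,310,4.5,"s11.png")
E
```

```text
t 10.03 p [0.51   0.2367 0.1469] x [ 0.992 -0.122  0.002] y [ 0.002  0.    -1.   ] z [0.122 0.992 0.001] jaw 82.98 w 34.8 F [ 1.6 -0.6 -0.4]
```

View pics/s11.png

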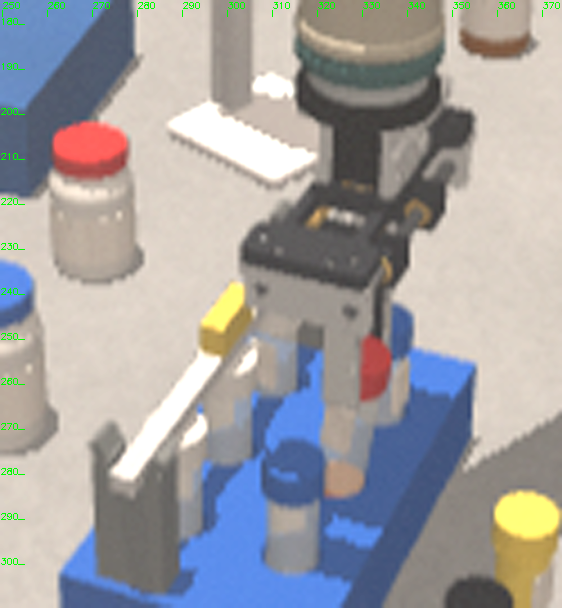

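Tube lifted about 26 mm and starting to lean (cap side 333,257, body 326,278). Continuing to draw the cap away from the row.

play_rows:
  commands:
    - {"dp": [-0.005,0,0],"spin": 0,"claw": 0.02}
    - {"dp": [-0.01,0,0],"spin": 0,"claw": 0.02}
    - {"dp": [-0.015,0,0],"spin": 0,"claw": 0.02}
    - {"dp": [-0.02,0,0],"spin": 0,"claw": 0.02}
    - {"dp": [-0.024,0,0],"spin": 0,"claw": 0.02}

```text
time_s: 10.55
tcp_pos: [0.4848, 0.2397, 0.1457]
tcp_rot: [0.706, -0.043, 0.043, -0.706]
contact_force: [2.2, -0.3, 0.2]
width: 0.371
```

```bash
python3 go.py;  python3 - <<'E'
from h import *
import pickle
C=cams();pickle.dump(C,open("cams2.pkl","wb"))
crop(C["side"],250,175,375,310,4.5,"s12.png")
E
```

```text
t 10.55 p [0.4848 0.2397 0.1457] x [ 0.993 -0.121 -0.   ] y [-0. -0. -1.] z [ 0.121  0.993 -0.   ] jaw 83.06 w 34.9 F [ 2.2 -0.3  0.2]
```

View pics/s12.png

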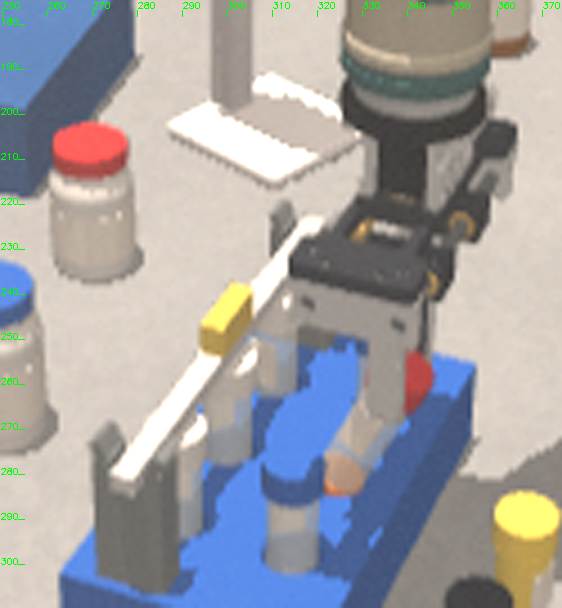

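play_rows:
  commands:
    - {"dp": [-0.004,0.002,0],"spin": 0,"claw": 0.02}
    - {"dp": [-0.008,0.004,0],"spin": 0,"claw": 0.02}
    - {"dp": [-0.012,0.006,0],"spin": 0,"claw": 0.02}
    - {"dp": [-0.012,0.006,0],"spin": 0,"claw": 0.02}

```text
time_s: 10.98
tcp_pos: [0.4726, 0.2413, 0.1395]
tcp_rot: [0.706, -0.043, 0.042, -0.706]
contact_force: [0.2, -0.1, 0.0]
width: 0.372
```

play_rows:
  commands:
    - {"dp": [0,0,0],"spin": 0,"claw": 0.02}
    - {"dp": [0,-0.01,0],"spin": 0,"claw": 0.02}
    - {"dp": [0,-0.03,0],"spin": 0,"claw": 0.02}
    - {"dp": [0,-0.05,0],"spin": 0,"claw": 0.02}
    - {"dp": [0,-0.05,0],"spin": 0,"claw": 0.02}
  grip_force: 35

```text
time_s: 11.4
tcp_pos: [0.4752, 0.243, 0.1935]
tcp_rot: [-0.704, 0.041, -0.045, 0.707]
contact_force: [0.7, 0.5, 0.3]
width: 0.366
```

```bash
python3 go.py;  python3 - <<'E'
from h import *
import pickle
C=cams();pickle.dump(C,open("cams2.pkl","wb"))
crop(C["side"],290,175,380,310,5,"s13.png")
crop(C["top"],150,165,280,255,6,"t13.png")
E
```

```text
t 11.4 p [0.4752 0.243  0.1935] x [ 0.993 -0.121  0.004] y [ 0.005  0.004 -1.   ] z [0.121 0.993 0.004] jaw 83.03 w 34.4 F [0.7 0.5 0.3]
```

View pics/s13.png

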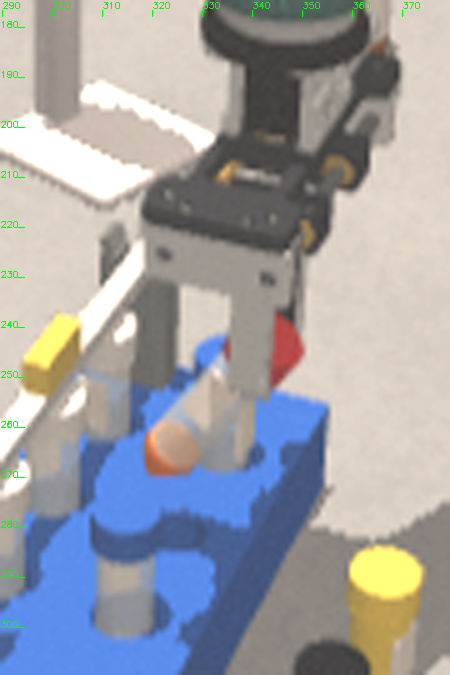

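View pics/t13.png

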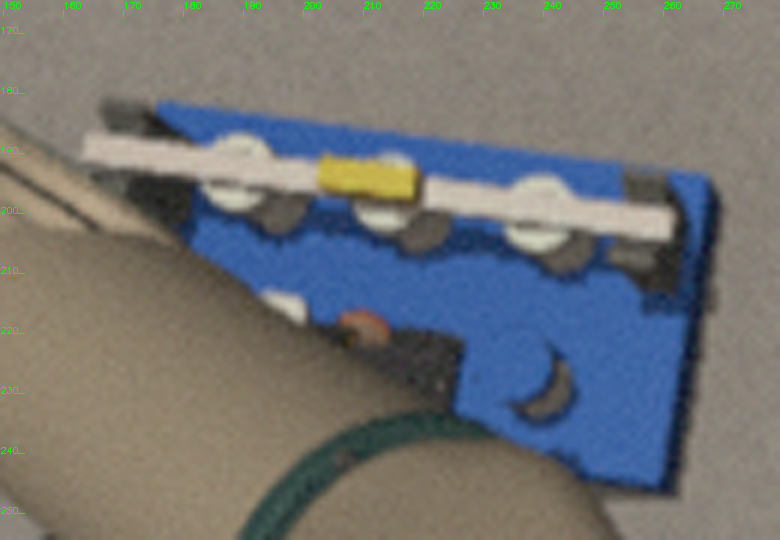

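```bash
cat > tilt.py <<'E'
from h import *
import pickle
C=pickle.load(open("cams2.pkl","rb"))
def model(p,xd,th,L=.109):
    p=np.array(p);a=np.array([-np.sin(th)*xd[0],-np.sin(th)*xd[1],np.cos(th)])
    return p-L*a,a,p+(.116-L)*a
def draw(n,p,xd,th,box,k,name,L=.109):
    tip,a,top=model(p,xd,th,L);u=np.cross(a,[xd[0],xd[1],0]);u/=np.linalg.norm(u);v=np.cross(a,u);pts=[tip]
    for h,r in((.015,.0145),(.096,.0145),(.096,.0175),(.116,.0175)):
        for t in np.linspace(0,2*np.pi,24): pts.append(tip+a*h+r*(np.cos(t)*u+np.sin(t)*v))
    crop(C[n],*box,k,name,proj(C[n],pts)); print(n,"tip",tip.round(4),proj(C[n],[tip]).round(1))
E
python3 - <<'E'
from tilt import *
p=(.4747,.2425,.1925)
for th in(25,30,35,40):
    draw("side",p,(.993,-.121),np.radians(th),(300,215,370,285),5,f"m{th}.png");t,a,_=model(p,(.993,-.121),np.radians(th));print(proj(C["top"],[t]))
ims=[cv2.imread(f"pics/m{t}.png") for t in(25,30,35,40)]
cv2.imwrite("pics/mm.png",np.vstack([np.hstack(ims[:2]),np.hstack(ims[2:])])[:, :][::1,::1])
E
python3 -c "
import cv2;i=cv2.imread('pics/mm.png');cv2.imwrite('pics/mm2.png',cv2.resize(i,(600,600)))"
```

```text
side tip [0.5204 0.2369 0.0937] [[323.8 270.7]]
[[211.60956253 223.87745194]]
side tip [0.5288 0.2359 0.0981] [[320.8 268.5]]
[[211.79208   220.6661129]]
side tip [0.5368 0.2349 0.1032] [[318.  266.1]]
[[211.88943996 217.54810162]]
side tip [0.5443 0.234  0.109 ] [[315.3 263.6]]
[[211.90031133 214.5424029 ]]
```

View pics/mm2.png

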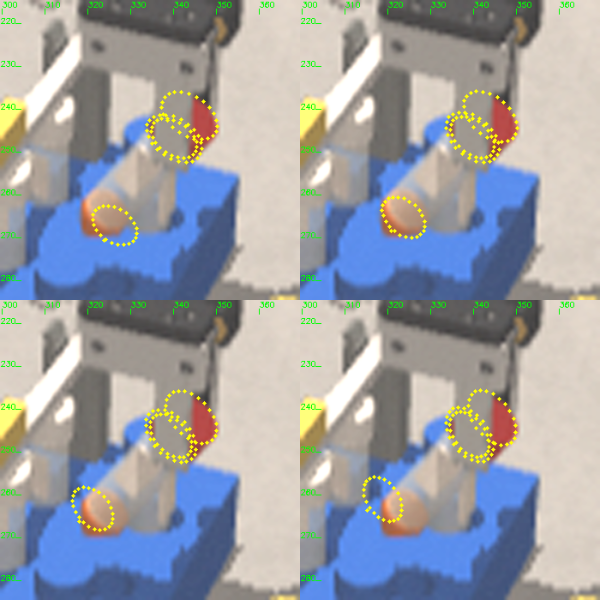

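```bash
sed -n '1,12p' fit.py > fit2.py; cat >> fit2.py <<'E'
tb=px([(170,234),(292,297),(352,178),(236,116),(343,42)],3.5,300,115);sb=px([(213,351),(124,405),(30,353),(120,305),(85,33)],4,280,115)
tm=[(-.06,.06,.012),(-.06,-.06,.012),(.06,-.06,.012),(.06,.06,.012),(.045,0,.3)]
sm=[(-.06,-.06,.012),(-.06,.06,.012),(.06,.06,.012),(.06,-.06,.012),(.045,0,.3)]
a=fitpose({"side":sm,"top":tm},{"side":sb,"top":tb},[.69,-.22,-.5]);A=fitpose({"top":tm},{"top":tb},a);B=fitpose({"side":sm},{"side":sb},a)
for n,v in(("top",A),("side",B),("side",a),("top",a)):
    for z in(.175,.185): print(n,z,proj(C[n],[(v[0]-.05*np.cos(v[2]),v[1]-.05*np.sin(v[2]),z)]).round(1))
print(a[:2]-.11*np.array([np.cos(a[2]),np.sin(a[2])]))
crop(C["side"],285,135,345,185,10,"s_lens.png");crop(C["top"],345,135,405,190,10,"t_lens.png")
E
python3 fit2.py; python3 go.py .548 -.150 .275 62.8
```

```text
[ 0.6923 -0.2257 -0.4801] -27.51
[[0.0, -0.6], [-0.6, -1.6], [-1.4, -0.9], [-0.8, -0.4], [-0.5, -0.4], [-0.5, 0.1], [0.2, 0.8], [1.0, 0.5], [-1.0, 0.1], [-0.3, 1.9]]
[ 0.6943 -0.2261 -0.4795] -27.47
[[-0.3, -0.5], [0.4, 0.1], [1.1, -0.1], [-0.9, -0.5], [-0.1, 1.1]]
[ 0.6885 -0.2209 -0.4797] -27.49
[[0.7, 0.2], [0.0, -0.7], [-0.8, -0.1], [-0.2, 0.4], [0.2, 0.2]]
top 0.175 [[373.4 173.9]]
top 0.185 [[373.9 172.9]]
side 0.175 [[321.2 165.7]]
side 0.185 [[321.3 163. ]]
side 0.175 [[320.5 165. ]]
side 0.185 [[320.6 162.3]]
top 0.175 [[373.2 174.6]]
top 0.185 [[373.7 173.7]]
[ 0.59475573 -0.17488488]
t 11.5 p [0.4741 0.2413 0.1907] x [ 0.993 -0.122  0.001] y [ 0.001  0.001 -1.   ] z [0.122 0.993 0.001] jaw 83.01 w 34.2 F [ 0.2  0.4 -1. ]
dp mm [ 121.1  -84.5 -379.3]
spin 20.21 q7 0.41
```

View pics/s_lens.png

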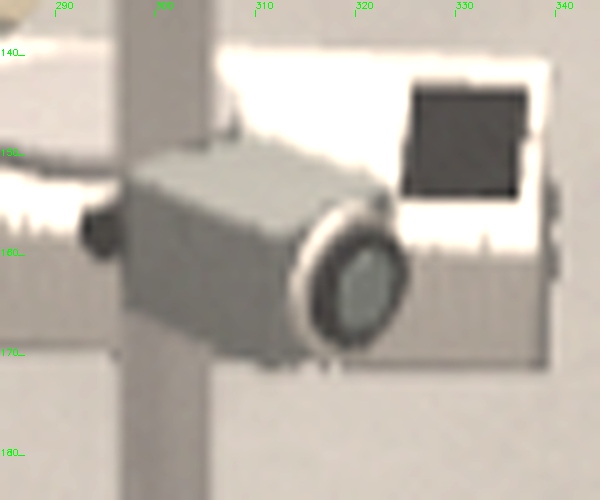

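View pics/t_lens.png

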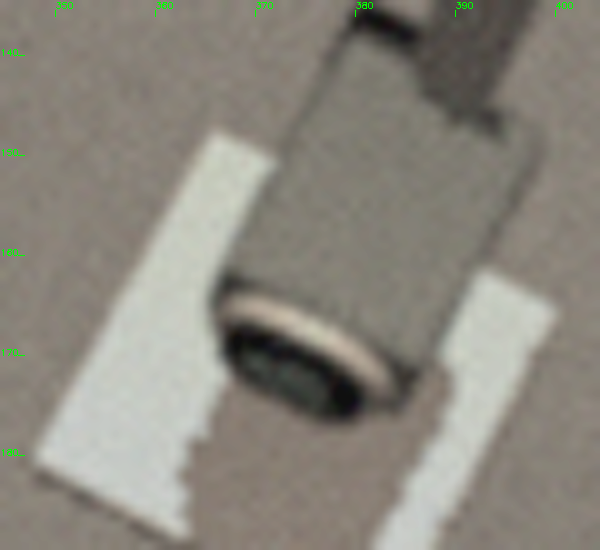

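play_rows:
  commands:
    - {"dp": [0,-0.02,0],"spin": 0,"claw": 0.02}
    - {"dp": [0,-0.05,0],"spin": 0,"claw": 0.02}
    - {"dp": [0,-0.08,0],"spin": 2,"claw": 0.02}
    - {"dp": [0.01,-0.088,-0.03],"spin": 5,"claw": 0.02}
    - {"dp": [0.02,-0.088,-0.06],"spin": 8,"claw": 0.02}

```text
time_s: 11.92
tcp_pos: [0.4868, 0.181, 0.2798]
tcp_rot: [-0.7, 0.09, -0.092, 0.702]
contact_force: [0.5, 0.1, -0.7]
width: 0.365
```

```bash
 python3 go.py .546 -.1495 .277 62.5
```

```text
t 11.92 p [0.4868 0.181  0.2798] x [ 0.967 -0.256  0.003] y [ 0.003  0.003 -1.   ] z [0.256 0.967 0.003] jaw 75.14 w 34.3 F [ 0.5  0.1 -0.7]
dp mm [ 142.     2.1 -304.3]
spin 12.64 q7 0.51
```

play_rows:
  commands:
    - {"dp": [0.008,0,-0.03],"spin": 2,"claw": 0.02}
    - {"dp": [0.016,0,-0.06],"spin": 4,"claw": 0.02}
    - {"dp": [0.026,0,-0.09],"spin": 6,"claw": 0.02}
    - {"dp": [0.036,0,-0.12],"spin": 8,"claw": 0.02}
    - {"dp": [0.046,0,-0.15],"spin": 10,"claw": 0.02}

```text
time_s: 12.33
tcp_pos: [0.4911, 0.0206, 0.277]
tcp_rot: [0.69, -0.154, 0.153, -0.69]
contact_force: [1.1, -0.6, -1.7]
width: 0.365
```

```bash
 python3 go.py .528 -.140 .277 62.5
```

```text
t 12.33 p [0.4911 0.0206 0.277 ] x [ 0.906 -0.424 -0.002] y [-0.002 -0.    -1.   ] z [ 0.424  0.906 -0.001] jaw 64.93 w 34.3 F [ 1.1 -0.6 -1.7]
dp mm [ 1.015e+02 -1.000e-01 -1.298e+02]
spin 2.43 q7 0.68
```

play_rows:
  commands:
    - {"dp": [0.02,0,-0.03],"spin": 1,"claw": 0.02}
    - {"dp": [0.045,0,-0.06],"spin": 2,"claw": 0.02}
    - {"dp": [0.07,0,-0.09],"spin": 2.4,"claw": 0.02}
    - {"dp": [0.09,0,-0.115],"spin": 2.4,"claw": 0.02}
    - {"dp": [0.1,0,-0.129],"spin": 2.4,"claw": 0.02}

```text
time_s: 12.75
tcp_pos: [0.5278, -0.1421, 0.2763]
tcp_rot: [0.687, -0.17, 0.169, -0.686]
contact_force: [-0.3, -0.5, -0.5]
width: 0.369
```

```bash
 python3 go.py .546 -.1495 .277 62.5
```

```text
t 12.75 p [ 0.5278 -0.1421  0.2763] x [ 0.885 -0.465 -0.001] y [-0.002 -0.001 -1.   ] z [ 0.465  0.885 -0.002] jaw 62.3 w 34.7 F [-0.3 -0.5 -0.5]
dp mm [19.5 -0.7  1.9]
spin -0.2 q7 0.94
```

play_rows:
  commands:
    - {"dp": [0.006,0,0.002],"spin": 0,"claw": 0.02}
    - {"dp": [0.012,0,0.002],"spin": 0,"claw": 0.02}
    - {"dp": [0.016,-0.001,0.002],"spin": 0,"claw": 0.02}
    - {"dp": [0.018,-0.001,0.002],"spin": 0,"claw": 0.02}
    - {"dp": [0.018,-0.001,0.002],"spin": 0,"claw": 0.02}

```text
time_s: 13.17
tcp_pos: [0.5455, -0.1418, 0.2788]
tcp_rot: [-0.687, 0.166, -0.166, 0.687]
contact_force: [0.4, 0.4, -2.2]
width: 0.365
```

```bash
 python3 go.py .546 -.1495 .277 62.5; python3 - <<'E'
from h import *
import pickle
C=cams();pickle.dump(C,open("cams2.pkl","wb"))
from tilt import draw
draw("side",(.5455,-.1495,.277),(.887,-.462),np.radians(30.5),(285,95,385,215),5,"s14.png")
crop(C["top"],300,110,420,230,5,"t14.png")
E
```

```text
t 13.17 p [ 0.5455 -0.1418  0.2788] x [ 0.889 -0.458 -0.   ] y [ 0.     0.001 -1.   ] z [0.458 0.889 0.001] jaw 62.77 w 34.3 F [ 0.4  0.4 -2.2]
dp mm [ 3.9  1.8 -6.7]
spin 0.27 q7 0.94
side tip [ 0.5946 -0.1751  0.1831] [[334.2 168.3]]
```

View pics/s14.png

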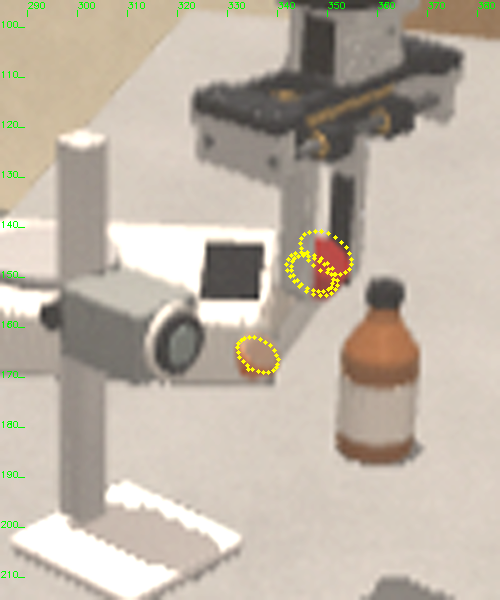

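View pics/t14.png

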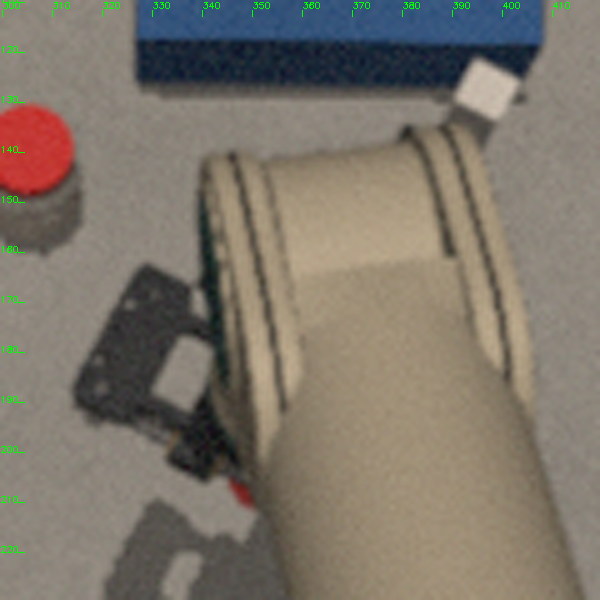

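play_rows:
  commands:
    - {"dp": [0.001,0,0],"spin": 0,"claw": 0.02}
    - {"dp": [0.001,0,0],"spin": 0,"claw": 0.02}
    - {"dp": [0.001,0,0],"spin": 0,"claw": 0.02}

```text
time_s: 13.52
tcp_pos: [0.5459, -0.1436, 0.279]
tcp_rot: [0.687, -0.167, 0.167, -0.687]
contact_force: [0.1, 0.6, -0.8]
width: 0.364
```

```bash
 python3 go.py .546 -.1495 .277 62.5; python3 - <<'E'
from h import *
import pickle
C=cams();pickle.dump(C,open("cams2.pkl","wb"))
from tilt import draw
from bench import observe
p=observe()["tcp_pos"];print(p)
draw("side",p,(.887,-.462),np.radians(30.5),(310,125,370,185),10,"s15.png")
crop(C["side"],310,125,370,185,10,"s15b.png")
E
```

```text
t 13.52 p [ 0.5459 -0.1436  0.279 ] x [ 0.888 -0.459  0.   ] y [ 0. -0. -1.] z [ 0.459  0.888 -0.   ] jaw 62.65 w 34.3 F [ 0.1  0.6 -0.8]
dp mm [ 2.8  2.  -5.2]
spin 0.15 q7 0.94
[ 0.54589251 -0.14372282  0.27892656]
side tip [ 0.595  -0.1693  0.185 ] [[333.7 168.5]]
```

View pics/s15.png

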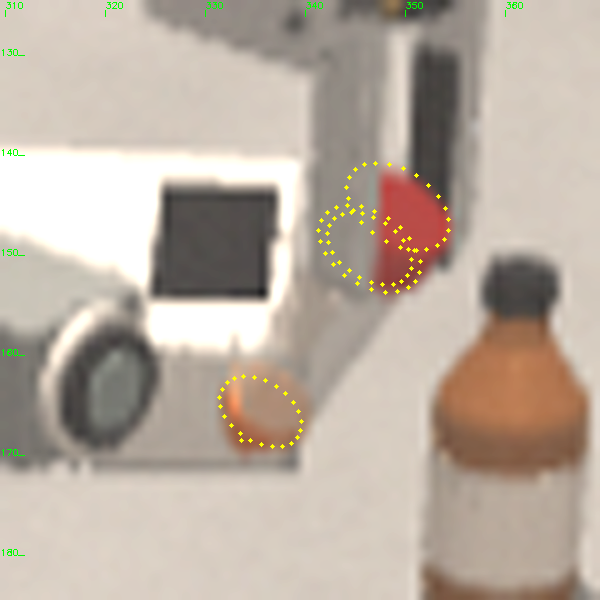

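View pics/s15b.png

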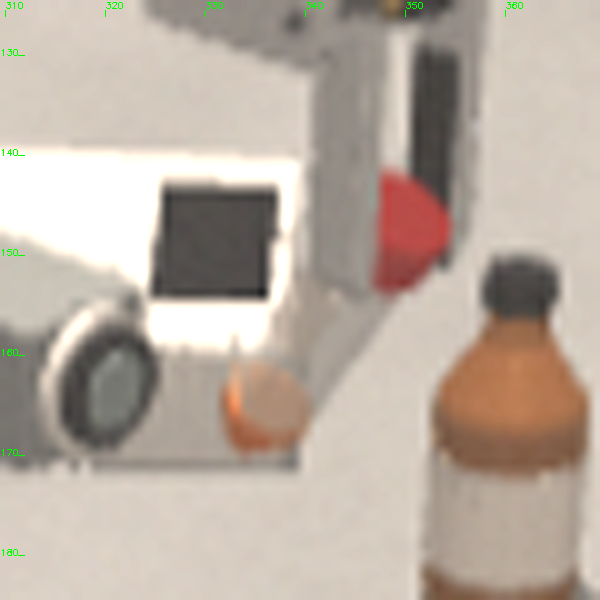

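play_rows:
  commands:
    - {"dp": [0.001,0.001,-0.003],"spin": 0,"claw": 0.02}
    - {"dp": [0.002,0.001,-0.005],"spin": 0,"claw": 0.02}
    - {"dp": [0.002,0.001,-0.005],"spin": 0,"claw": 0.02}
    - {"dp": [0.002,0.001,-0.005],"spin": 0,"claw": 0.02}
    - {"dp": [0.002,0.001,-0.005],"spin": 0,"claw": 0.02}

```text
time_s: 14.03
tcp_pos: [0.5455, -0.1492, 0.2778]
tcp_rot: [-0.687, 0.167, -0.167, 0.687]
contact_force: [-0.1, 0.9, -1.3]
width: 0.366
```

```bash
 python3 go.py .546 -.1495 .277 62.5; python3 - <<'E'
from h import *
import pickle
C=cams();pickle.dump(C,open("cams2.pkl","wb"))
from tilt import draw
from bench import observe
p=observe()["tcp_pos"]
for v,z in(((.6885,-.2209,-.4797),.184),((.6923,-.2257,-.4801),.1825)):
    print("VP px",proj(C["side"],[(v[0]-.11*np.cos(v[2]),v[1]-.11*np.sin(v[2]),z)]).round(1))
crop(C["side"],310,125,370,185,10,"s16.png")
draw("side",p,(.887,-.462),np.radians(30.5),(310,125,370,185),10,"s16b.png")
crop(C["side"],245,190,365,310,5,"s16r.png");crop(C["top"],160,165,280,255,6,"t16.png")
E
```

```text
t 14.03 p [ 0.5455 -0.1492  0.2778] x [ 0.888 -0.46  -0.   ] y [ 0.  0. -1.] z [0.46  0.888 0.   ] jaw 62.62 w 34.4 F [-0.1  0.9 -1.3]
dp mm [ 0.6  0.8 -0. ]
spin 0.12 q7 0.95
VP px [[334.9 168.9]]
VP px [[334.1 168.5]]
side tip [ 0.5945 -0.1746  0.1839] [[334.1 168.2]]
```

View pics/s16.png

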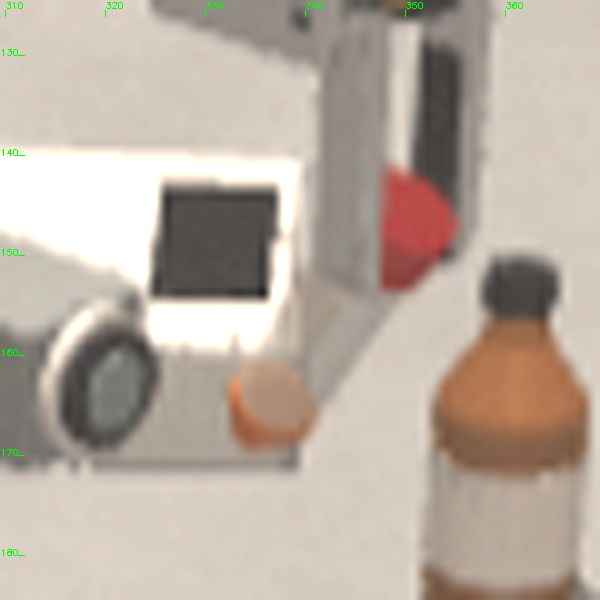

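View pics/s16r.png

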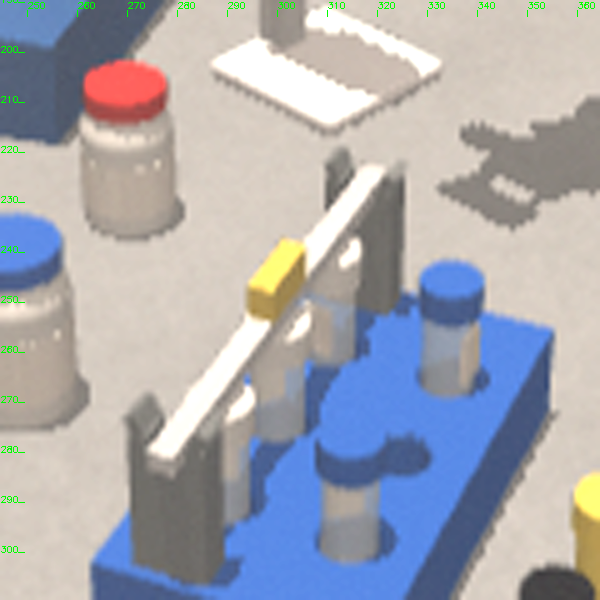

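View pics/t16.png

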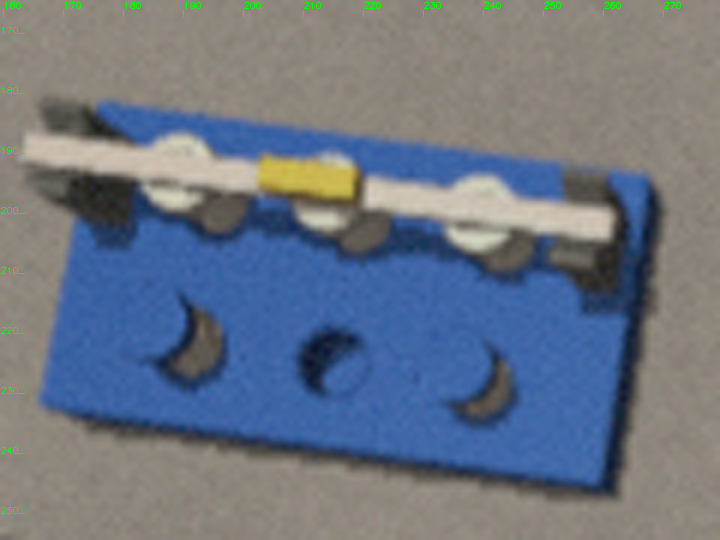

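The tip (side about 334,169) coincides with the view point's projection (334–335,169). The bar sits in both notches and the middle front socket is empty. Settling briefly, then handing in.

play_rows:
  commands:
    - {"dp": [0,0,0],"spin": 0,"claw": 0.02}
    - {"dp": [0,0,0],"spin": 0,"claw": 0.02}
    - {"dp": [0,0,0],"spin": 0,"claw": 0.02}
    - {"dp": [0,0,0],"spin": 0,"claw": 0.02}
    - {"dp": [0,0,0],"spin": 0,"claw": 0.02}

```text
time_s: 14.55
tcp_pos: [0.5455, -0.1491, 0.2779]
tcp_rot: [-0.687, 0.167, -0.167, 0.687]
contact_force: [0.2, -0.7, -0.3]
width: 0.366
```

```bash
 python3 go.py .546 -.1495 .277 62.5; python3 -c "
from bench import *
import numpy as np
print(np.round(observe()['joint_velocities'],3)); print(close_job())"
```

```text
t 14.55 p [ 0.5455 -0.1491  0.2779] x [ 0.888 -0.46   0.   ] y [ 0.  0. -1.] z [0.46  0.888 0.   ] jaw 62.64 w 34.4 F [ 0.2 -0.7 -0.3]
dp mm [ 0.7  0.9 -0.1]
spin 0.14 q7 0.95
[-0.     0.001  0.002  0.    -0.     0.002  0.   ]
the job is handed in; nothing more can be done
None
```

I laid the bar in both notches and let go, then drew out the red-capped tube and handed the job in at 14.6 s with the tube held still in front of the lens. No verdict is reported.

- **Bar:** it measured about 1 mm off centre along its length and 1–2 mm across the notches. The last pictures still show it seated at both ends.
- **Tube lean:** the arm could only point straight down. I tilted the tube in a light grip by drawing its cap away while its lower end leaned on the socket rim, then gripped it at 35 N. An outline of the tube drawn over the side picture fits a lean of about 30 degrees.
- **Tip position:** the tip lies within about 2 mm of the computed view point, level with the lens. The arm stood still to 0.002 rad/s at most.
- **Bystanders:** the other tubes and the jars look unmoved in the final pictures, and the bottle showed no movement by eye.

**Disagreements and limits:**
- The two cameras differed by about 4–5 mm in absolute positions, so I averaged them, or judged bar against rack within one picture.
- At the end the arm hid the tube from the top camera, so the final pose rests on the side camera and the measured arm position.
- My first move row was written in millimetres instead of metres. The step limit held it to 34 mm in free air, with no harm.

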